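Egg timer from its bin to the swing arm

TASK

The egg timer is kept in the bin whose lid has the plain straight tongue for a handle: open that lid, and none of the others, and take the timer out. Stand it upright, well inside the edge of the flat round plate at the tip of the cast-iron swing arm, setting it down gently, and leave everything else on the sill where it is.

Things in the scene. Friction and masses are not known exactly. Their poses are not given: they have to be found in the camera images.
- handle_straight (a point): Grip point of the handle on the lid to open: a plain straight dark wooden tongue in the lid's plane, 20 mm wide (along the hinge), 12 mm thick, sticking out 38 mm beyond the lid's front edge towards the robot, free air around and below. The point is 27 mm beyond that edge, half-way through the thickness. Turns with the lid; when shut, x is level away from the robot, y along the row, z up.
- hinge_straight (a point): Fixed point on the hinge line of that lid, mid-width, on the upper far rim of its bin. Its y axis runs along the hinge and the row, x is level and points away from the robot, z is up. The handle's grip point swings about this y axis on a radius of 120 mm.
- lid_straight (a joint): Opening angle of that lid: 0 shut, when the lid slopes 30 degrees down towards the robot; grows as its front edge rises; stop at 1.85 rad. A stiff friction hinge: the lid (100 g) stays where it is left; about 2 N at the handle moves it.
- timer_center (a point): Centre (half-way up) of the green enamel hourglass egg timer, 80 mm tall, about 90 g; z is its long axis. Its two ends are straight round drums 30 mm across and 18 mm tall; between them a waist 12 mm across. Both ends are alike; it may stand on either. It starts shut in the bin with the straight-tongue lid.
- timer: The same egg timer, origin under its lower end. In the bin it stands along the bin's depth: its axis leans 30 degrees from vertical, top towards the robot, square to the row. Its top lies 10 mm below the rim plane. It leans on two narrow ribs on the bin's front wall; free space beside it is 30 mm each way along the row, 45 mm behind.
- plate_top (a point): Centre of the upper face of the flat round plate (64 mm across, 112 mm above the sill) at the tip of the cast-iron swing arm; z is up.
- bracket (a joint): Swing angle of the cast-iron arm about the upright pivot on the stub of white window jamb at the robot's left; 0 when the arm points to the robot's right, positive turns the plate away from the robot. The plate is 200 mm from the pivot. Friction holds it; about 2 N sideways at the plate swings it.
- stand: Fixed dark wooden stand with the row of four bins, 400 mm along its y axis; x points level away from the robot, across the row. Each bin is 100 mm wide along the row, 92 mm along the slope, 96 mm deep; walls 4 mm, floor 6 mm. All lean 30 degrees, mouths towards the robot. Rims stand 95 mm (front) to 141 mm (back) above the sill.
- lid_disc (a joint): One of the other three bins in the row (which is where differs every time). Opening angle of the lid whose handle ends in a round disc 42 mm across; 0 shut. Works like the others; to be left shut.
- lid_tee (a joint): One of the other three bins in the row (which is where differs every time). Opening angle of the lid with the T-shaped handle, its cross bar 56 mm long; 0 shut. To be left shut.
- lid_fork (a joint): One of the other three bins in the row (which is where differs every time). Opening angle of the lid with the two-pronged handle, prongs 38 mm apart; 0 shut. To be left shut.
- jar_a: Clear hexagonal glass jar with a black plastic cap, 56 mm across flats, 98 mm tall, behind the row. Loose bystander; origin under its centre.
- jar_b: The other such jar, beyond the swing arm. Loose bystander; origin under its centre.
- crock_lid: Brown stoneware crock lid with a knob, 120 mm across, 44 mm tall, flat on the sill in front of the row. Loose bystander; origin under its centre.
- honey_dipper: Wooden honey dipper, 165 mm long and 28 mm thick at the head, lying in front of the row, its length along x. Loose bystander.
- egg_cup: White egg cup, 48 mm across, 62 mm tall, between the row and the swing arm, near the robot. Loose bystander; origin under its centre.
- mug: White mug, 80 mm across, 85 mm tall, behind the row. Loose bystander; origin under its centre.

How it is judged:
By the outcome, as a careful person would: the job done as asked, in the order asked, and still so for the second after the job is handed in, with the robot touching nothing.
It also fails if it takes over 50 s, if anything falls off the work surface, if the arm or the gripper's body presses on something with over 40 N, if the wrist force passes 120 N, or if a joint passes its speed limit or range.

ROBOT

A 6-joint arm with a two-finger parallel gripper is mounted at the origin on the work surface. World frame = base frame: x ahead of the robot, y to its left, z up, the work surface at z = 0. Lengths are in mm, angles in rad, forces in N, time in s.
With the tool pointing down it reaches from about 350 to 775 mm from the base axis. Payload 7.3 kg.
Tool frame: the origin (TCP) lies between the finger pads; the fingertips stand 25 mm ahead of it and the grasp point (between the pads) lies 6 mm ahead of it; z points along the fingers, y is the line along which they close (so a half turn about z gives the same grasp; the last joint's range is limited). The gripper opens to 92 mm and grips with 3 to 60 N. Pads are 19 mm wide; open, the fingers measure 130 mm over their backs; the gripper's body (75 mm by 190 mm) begins 47 mm behind the grasp point.
Start: joints at [-1.32, 0.342, 1.524, -0, 1.275, -0.146], TCP at [202.92, -484.22, 226.041] pointing down, gripper open.
Joint ranges: [-2.53, 2.53], [-0.77, 2.02], [0.04, 2.7], [-1, 4.14], [0.28, 2.66], [-3.11, 3.11]. Speed limits (rad/s): [2.57, 2.57, 3.14, 3.14, 3.14, 3.14].

INTERFACE

Orientations are given as [roll, pitch, yaw] about the fixed x, y, z axes, in that order (R = Rz(yaw) Ry(pitch) Rx(roll)).
In Python, from plant import bot gives the robot as it stands.
- The arm moves only by the tool play_rows, never from a script. Its argument "commands" is a list of rows, each an object of numbers: "x", "y", "z": the shift along the tool's x, y, z in m; "twist": the turn about the tool's z in degrees. In form: [{"x": .., "y": .., "z": .., "twist": ..}, ...]. A call has exactly 8 rows; each row is the pose to reach, as a shift and turn from the pose commanded when the call began, along the tool's axes at that moment; what a row does not reach only later rows make up. A row lasts 1/10 s, in which the tool goes at most 50 mm and 8.59 degrees, less where a joint would pass 70% of its speed; a pose out of reach is approached as far as the arm can. A call with a gripper value outside its range is refused whole. "jaw" is the closure, from 0 (fully open) to 1 (shut), set as the call begins (left out, the last holds). The fingers move at their own pace and stop on an object; the grip force is fixed at half the most. Time passes only in rows, so rows that repeat a pose let the fingers close, or fill a call up. It gives the time, the measured TCP pose, the force, the opening and the grip force at its end, in the units of the state.
- bot.get_obs(): the state, without advancing time (a new reading comes with each control period).
- bot.capture(name): name is "scene" or "top" or "wrist"; returns a dict with "pixels" (420x560x3 uint8, red, green, blue), "fx", "fy", "cx", "cy" (pixels), "k1" (the pictures are not rectified: a ray, as slopes to the right and down, at radius r is drawn at 1 + k1 r^2 times it, then the intrinsics apply), "eye" and "rotation" of the camera in the world. Camera axes: x right, y down, z forward; pixel columns grow to the right and rows downward; lengths in mm; the calibration is good to about 2 mm. A picture is of the moment at which its call begins. There is no depth.
- bot.close_job(): hands the job in; it is judged then, once.
The state is a dict: "time": time; "joint_positions": joint angles; "dq": joint speeds; "tau": joint torques, N m; "tool_pos": TCP position; "tcp_rot": TCP orientation; "contact_force": force on the tool from outside, world axes, zero at the start; "moment": the same for the moment, N m; "grip_width": finger opening in mm; "finger_force": force on a finger pad.
Only numpy, scipy, OpenCV 4.12 (cv2) and the standard library are available. Lean on these libraries where they do the work, as an engineer would, in place of code of your own. Each camera call takes 0.05 s, during which the arm holds its last target. There are 200 camera calls.

## Working session

There is one attempt and no reset: what is moved stays moved. The work goes in short steps, Python scripts to look and compute and a tool call to move; the robot and the scene stay as the last step left them, time stands still between calls to the robot, and variables do not carry over. Pictures are saved under pics/ and viewed, at most 10 in all, crops included, and the job is handed in when it is done.

Besides the shell and the picture viewer there is one more tool, called after ">>>" by a JSON object that holds its "op" and its "data". play_rows: Moves the arm, as the interface text tells. Its arguments: {"type":"object","properties":{"commands":{"type":"array"},"jaw":{"type":"number"}},"required":["commands"]}

```bash
mkdir -p pics; ls
cat > h.py <<'E'
import numpy as np, cv2
from plant import bot
from scipy.spatial.transform import Rotation as R
def cap(n,f):
    c=bot.capture(n); cv2.imwrite('pics/'+f+'.png',cv2.cvtColor(np.asarray(c['pixels'],np.uint8),cv2.COLOR_RGB2BGR))
    np.save('pics/'+f+'.npy',c,allow_pickle=True); return c
def load(f): return np.load('pics/'+f+'.npy',allow_pickle=True).item()
def ray(c,u,v):
    d=np.array([(u-c['cx'])/c['fx'],(v-c['cy'])/c['fy']]); s=d.copy()
    for _ in range(20): s=d/(1+c['k1']*(s@s))
    r=np.array(c['rotation']).reshape(3,3)@np.array([*s,1.]); return np.array(c['eye'],float),r/np.linalg.norm(r)
def onz(c,u,v,z):
    e,r=ray(c,u,v); return e+r*(z-e[2])/r[2]
def two(c1,p1,c2,p2):
    e1,a=ray(c1,*p1); e2,b=ray(c2,*p2)
    t=np.linalg.lstsq(np.c_[a,-b],e2-e1,rcond=None)[0]; P,Q=e1+a*t[0],e2+b*t[1]
    return (P+Q)/2,np.linalg.norm(P-Q)
def proj(c,P):
    p=np.array(c['rotation']).reshape(3,3).T@(np.array(P,float)-np.array(c['eye'])); s=p[:2]/p[2]; s=s*(1+c['k1']*(s@s))
    return np.array([s[0]*c['fx']+c['cx'],s[1]*c['fy']+c['cy']])
E
python3 - <<'E'
from h import *
for n in ['scene','top']:
    c=cap(n,n+'0'); print(n,c['eye'],np.round(c['rotation'],3).tolist(),c['fx'],c['k1'])
print(bot.get_obs())
E
```

```text
pics
scene [1254.46626603  455.0845447   659.04136621] [-2.216, 0.005, 2.048] 422.91024860762997 -0.08928050063959514
top [ 332.38328825  108.09192488 1316.21640493] [-2.924, -0.0, -1.482] 514.2598922929802 -0.18802925858421835
{'time': 0.1, 'joint_positions': array([-1.32002198e+00,  3.42622478e-01,  1.52493113e+00,  2.87989292e-05,
        1.27541280e+00, -1.45994051e-01]), 'dq': array([ 0.00064647, -0.00075043, -0.004032  ,  0.00069404,  0.00147865,
        0.00017667]), 'tau': array([ 1.39038126e-03, -4.32003307e+01, -2.44694817e+01,  7.19160866e-02,
        5.26016636e-02, -4.74628132e-05]), 'tool_pos': array([ 202.81925077, -483.83792902,  225.42696986]), 'tcp_rot': array([-3.14023752e+00, -2.27095258e-04,  3.96759841e-01]), 'contact_force': array([ 0.27443412,  0.02856141, -1.11753981]), 'moment': array([-0.0053606 , -0.0040285 ,  0.03740022]), 'finger_force': 0.0, 'grip_width': 92.07193027101907}
```

```bash
sed -i "s/np.array(c\['rotation'\]).reshape(3,3)/R.from_euler('xyz',c['rotation']).as_matrix()/" h.py; cat h.py | grep euler
```

```text
r=R.from_euler('xyz',c['rotation']).as_matrix()@np.array([*s,1.]); return np.array(c['eye'],float),r/np.linalg.norm(r)
    p=R.from_euler('xyz',c['rotation']).as_matrix().T@(np.array(P,float)-np.array(c['eye'])); s=p[:2]/p[2]; s=s*(1+c['k1']*(s@s))
```

View pics/scene0.png

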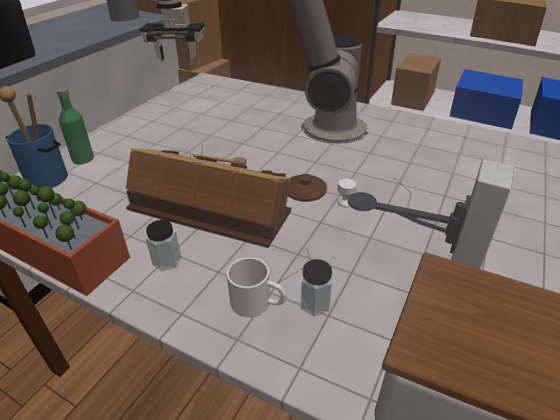

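View pics/top0.png

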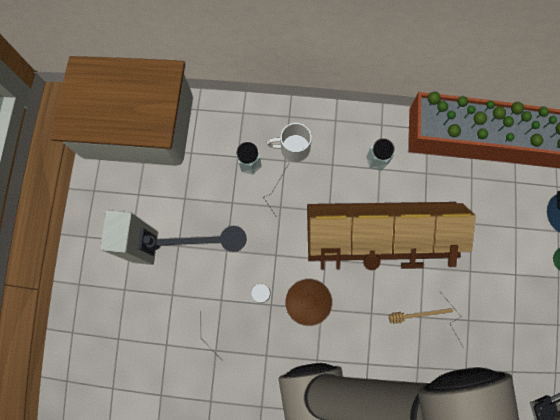

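Scene view: seen from behind, the stand is around (210,190), the plate at (362,201). Top view: handles left to right are fork (330,258), disc (372,262), tee (412,262), straight (453,256), so the target is the rightmost bin. The plate is at (233,238).

Run:
```python
from h import *
c=load('top0'); im=cv2.imread('pics/top0.png')
cv2.imwrite('pics/crop1.png',cv2.resize(im[190:285,295:485],(760,380),interpolation=cv2.INTER_CUBIC))
h=cv2.cvtColor(im,cv2.COLOR_BGR2GRAY)
m=((h<95)).astype(np.uint8); m[:, :205]=0; m[:,250:]=0; m[:220]=0; m[258:]=0
ys,xs=np.nonzero(m); 
m2=cv2.morphologyEx(m,cv2.MORPH_OPEN,cv2.getStructuringElement(2,(13,13)));ys,xs=np.nonzero(m2)
(cx,cy),r=cv2.minEnclosingCircle(np.c_[xs,ys].astype(np.float32)); print(cx,cy,r,xs.mean(),ys.mean(),onz(c,xs.mean(),ys.mean(),112))
for p in [(330,258),(372,262),(412,262),(453,256)]: print(onz(c,*p,90))
print(R.from_euler('xyz',bot.get_obs()['tcp_rot']).as_matrix().round(3))
```

```text
232.26922607421875 238.5 13.502788543701172 232.69850187265916 238.51123595505618 [516.81563085 259.38287909 112.        ]
[493.85243313  24.28069554  90.        ]
[492.7420327  -77.45243724  90.        ]
[ 500.65904265 -175.11629086   90.        ]
[ 523.39341165 -277.10766208   90.        ]
[[ 0.922  0.386 -0.   ]
 [ 0.386 -0.922  0.001]
 [ 0.    -0.001 -1.   ]]
```

View pics/crop1.png

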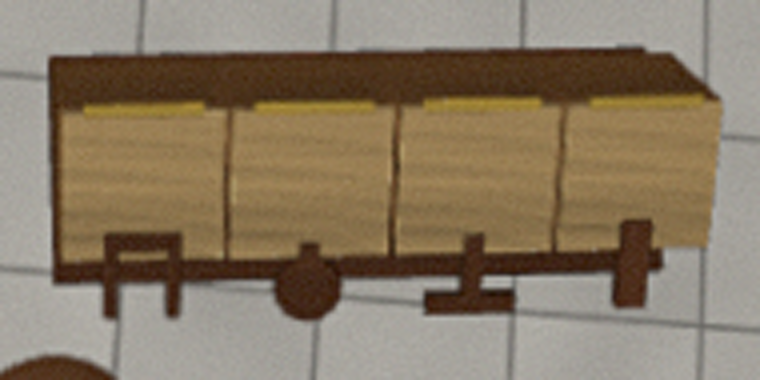

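Run:
```python
from h import *
c=load('top0')
f=lambda x,y:(x/4+295-.375,y/4+190-.375)
print('hinge'); H=[onz(c,*f(*p),143) for p in [(50,107),(230,108),(399,105),(565,102),(720,97)]]
for p in H: print(p.round(1))
print('front'); 
for p in [(58,262),(228,258),(392,257),(553,250),(707,245)]: print(onz(c,*f(*p),97).round(1))
print('tongue tip',onz(c,*f(628,305),76).round(1),'root',onz(c,*f(635,247),99).round(1), 'crop mid',onz(c,*f(637,222),112).round(1))
im=cv2.imread('pics/scene0.png')
a=cv2.resize(im[0:70,120:230],(660,420),interpolation=cv2.INTER_CUBIC)
w=cap('wrist','w0'); print(w['eye'],w['rotation'])
b=cv2.resize(cv2.imread('pics/w0.png'),(280,210)); cv2.imwrite('pics/crop2.png',a)
s=load('scene0'); x=bot.get_obs()['tool_pos']
for dz in (-25,0,41,80,120,160): print(dz,(proj(s,x+[0,0,dz])-[120,0])*6)
```

```text
hinge
[579.5  88.2 143. ]
[588.2 -16.7 143. ]
[ 598.8 -116.2  143. ]
[ 609.4 -216.   143. ]
[ 620.9 -311.9  143. ]
front
[495.5  75.   97. ]
[506.7 -26.3  97. ]
[ 515.5 -125.2   97. ]
[ 527.8 -224.1   97. ]
[ 538.6 -321.4   97. ]
tongue tip [ 500.7 -278.8   76. ] root [ 533.4 -274.9   99. ] crop mid [ 546.6 -271.6  112. ]
[ 269.91969313 -455.848997    385.25823963] [ 2.86802433e+00  6.51856135e-04 -1.17394423e+00]
-25 [340.49998059 403.626351  ]
0 [334.02819546 358.64888012]
41 [323.23396988 283.08514353]
80 [312.76149847 209.08925239]
120 [301.81872334 131.00634678]
160 [290.67964825  50.66775188]
```

View pics/crop2.png

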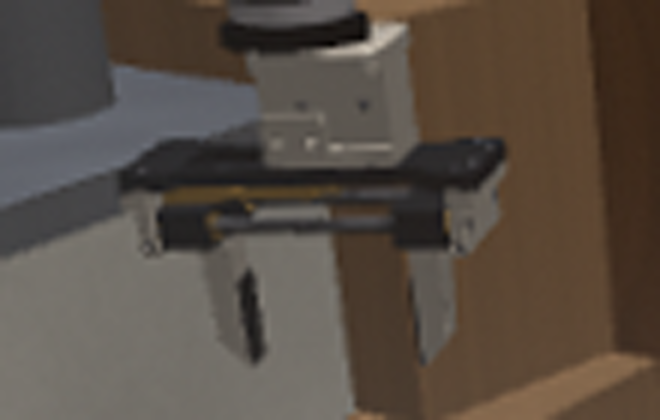

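The top crop shows the straight tongue at crop px (637,222)–(628,305), with its lid's front edge at about (635,247). The gripper crop shows a wide bar below a box-like body. With the tool straight down, that body would meet the open lid, since the stop leaves the lid leaning 14° towards the robot. So I'll first test what the arm does at the edge of its reach.

>>> {"op": "play_rows", "data": {"commands": [{"y":0.05},{"y":0.1},{"y":0.15},{"y":0.2},{"y":0.25},{"y":0.3},{"y":0.34},{"y":0.36}], "jaw": 0.4}}

```text
invalid input at $.commands[0]: expected keys x, y, z, twist
```

>>> {"op": "play_rows", "data": {"commands": [{"x":0,"y":0.05,"z":0,"twist":0},{"x":0,"y":0.1,"z":0,"twist":0},{"x":0,"y":0.15,"z":0,"twist":0},{"x":0,"y":0.2,"z":0,"twist":0},{"x":0,"y":0.25,"z":0,"twist":0},{"x":0,"y":0.3,"z":0,"twist":0},{"x":0,"y":0.34,"z":0,"twist":0},{"x":0,"y":0.36,"z":0,"twist":0}], "jaw": 0.4}}

```text
time: 0.95
tool_pos: [325.3, -776.5, 212.1]
tcp_rot: [3.117, -0.0, 0.397]
contact_force: [18.0, -51.2, 27.7]
grip_width: 55.1
finger_force: 0.0
```

>>> {"op": "play_rows", "data": {"commands": [{"x":0,"y":0.03,"z":0,"twist":0},{"x":0,"y":0.06,"z":0,"twist":0},{"x":0,"y":0.09,"z":0,"twist":0},{"x":0,"y":0.12,"z":0,"twist":0},{"x":0,"y":0.12,"z":0,"twist":0},{"x":0,"y":0.12,"z":0,"twist":0},{"x":0,"y":0.12,"z":0,"twist":0},{"x":0,"y":0.12,"z":0,"twist":0}]}}

```text
time: 1.75
tool_pos: [334.5, -798.6, 185.8]
tcp_rot: [3.072, 0.0, 0.397]
contact_force: [0.3, 1.4, 0.5]
grip_width: 55.2
finger_force: 0.0
```

Run:
```python
from h import *
o=bot.get_obs(); print(o['joint_positions'].round(3),o['tool_pos'].round(1),o['tcp_rot'].round(4))
```

```text
[-1.265  1.18   0.036  0.006  1.856 -0.089] [ 334.5 -798.6  185.8] [3.072e+00 1.000e-04 3.968e-01]
```

>>> {"op": "play_rows", "data": {"commands": [{"x":0,"y":-0.03,"z":0,"twist":0},{"x":0,"y":-0.06,"z":0,"twist":0},{"x":0,"y":-0.09,"z":0,"twist":0},{"x":0,"y":-0.12,"z":0,"twist":0},{"x":0,"y":-0.15,"z":0,"twist":0},{"x":0,"y":-0.18,"z":0,"twist":0},{"x":0,"y":-0.2,"z":0,"twist":0},{"x":0,"y":-0.2,"z":0,"twist":0}]}}

```text
time: 2.55
tool_pos: [256.8, -612.9, 172.8]
tcp_rot: [3.073, 0.0, 0.397]
contact_force: [-0.7, -0.8, -0.5]
grip_width: 55.0
finger_force: 0.0
```

Run:
```python
from h import *
o=bot.get_obs(); print(o['joint_positions'].round(3),o['tool_pos'].round(1),o['tcp_rot'].round(4))
```

```text
[-1.293  0.601  1.25   0.009  1.223 -0.122] [ 256.8 -612.9  172.8] [3.0731e+00 1.0000e-04 3.9680e-01]
```

The tilt picked up at the reach limit persists: 0.07 rad outward. That gives a legitimate way to lean the tool. I'll swing round to the row's bearing, at height, and stretch outward there to lean it along the bins' axis.

>>> {"op": "play_rows", "data": {"commands": [{"x":0.042,"y":-0.028,"z":-0.03,"twist":-8.5},{"x":0.084,"y":-0.057,"z":-0.06,"twist":-17},{"x":0.126,"y":-0.086,"z":-0.09,"twist":-25.5},{"x":0.168,"y":-0.115,"z":-0.12,"twist":-34},{"x":0.21,"y":-0.144,"z":-0.15,"twist":-42.5},{"x":0.252,"y":-0.172,"z":-0.18,"twist":-51},{"x":0.294,"y":-0.2,"z":-0.2,"twist":-59.5},{"x":0.336,"y":-0.23,"z":-0.22,"twist":-68}]}}

```text
time: 3.35
tool_pos: [443.9, -308.9, 354.3]
tcp_rot: [3.114, 0.066, 1.588]
contact_force: [1.6, -0.0, -1.1]
grip_width: 55.1
finger_force: 0.0
```

>>> {"op": "play_rows", "data": {"commands": [{"x":0.042,"y":0.028,"z":0,"twist":-8.5},{"x":0.084,"y":0.056,"z":0,"twist":-17},{"x":0.126,"y":0.084,"z":0,"twist":-25.5},{"x":0.168,"y":0.112,"z":0,"twist":-34},{"x":0.21,"y":0.14,"z":0,"twist":-42.5},{"x":0.252,"y":0.168,"z":0,"twist":-51},{"x":0.294,"y":0.196,"z":0,"twist":-59.5},{"x":0.338,"y":0.225,"z":0,"twist":-68}]}}

```text
time: 4.15
tool_pos: [661.7, 27.7, 337.4]
tcp_rot: [-3.093, 0.049, 2.778]
contact_force: [0.1, -0.1, -0.1]
grip_width: 55.1
finger_force: 0.0
```

```bash
cat >> h.py <<'E'
def st():
    o=bot.get_obs(); M=R.from_euler('xyz',o['tcp_rot']).as_matrix()
    print(round(o['time'],2),o['tool_pos'].round(1),'q',o['joint_positions'].round(2),'\nx',M[:,0].round(3),'y',M[:,1].round(3),'z',M[:,2].round(3),'F',np.round(o['contact_force'],1),o['grip_width'].round(1),round(float(o['finger_force']),1)); return o,M
E
python3 -c "from h import *;st()"
```

```text
Traceback (most recent call last):
  File "h.py", line 23, in st
    print(round(o['time'],2),o['tool_pos'].round(1),'q',o['joint_positions'].round(2),'\nx',M[:,0].round(3),'y',M[:,1].round(3),'z',M[:,2].round(3),'F',np.round(o['contact_force'],1),o['grip_width'].round(1),round(float(o['finger_force']),1)); return o,M
                                                                                                                                                                                       ^^^^^^^^^^^^^^^^^^^^^
AttributeError: 'float' object has no attribute 'round'
```

>>> {"op": "play_rows", "data": {"commands": [{"x":-0.044,"y":0.023,"z":0,"twist":-8.5},{"x":-0.088,"y":0.046,"z":0,"twist":-17},{"x":-0.132,"y":0.069,"z":0,"twist":-25.5},{"x":-0.177,"y":0.091,"z":0,"twist":-27},{"x":-0.221,"y":0.114,"z":0,"twist":-27},{"x":-0.266,"y":0.137,"z":0,"twist":-27},{"x":-0.31,"y":0.16,"z":0,"twist":-27},{"x":-0.355,"y":0.183,"z":0,"twist":-27}]}}

```text
time: 4.95
tool_pos: [824.3, 46.2, 283.6]
tcp_rot: [-3.074, 0.063, -3.04]
contact_force: [0.8, -0.1, 0.2]
grip_width: 55.3
finger_force: 0.0
```

```bash
sed -i "s/o\['grip_width'\].round(1)/round(o['grip_width'],1)/" h.py
python3 -c "from h import *;st()"
```

```text
4.95 [824.3  46.2 283.6] q [-0.01  1.06  0.04 -0.07  1.97 -1.71] 
x [-0.993 -0.102 -0.063] y [-0.097  0.993 -0.067] z [ 0.07  -0.061 -0.996] F [ 0.8 -0.1  0.2] 55.3 0.0
```

>>> {"op": "play_rows", "data": {"commands": [{"x":-0.2,"y":0,"z":0,"twist":0},{"x":-0.4,"y":0,"z":0,"twist":0},{"x":-0.6,"y":0,"z":0,"twist":0},{"x":-0.8,"y":0,"z":0,"twist":0},{"x":-0.8,"y":0,"z":0,"twist":0},{"x":-0.8,"y":0,"z":0,"twist":0},{"x":-0.8,"y":0,"z":0,"twist":0},{"x":-0.8,"y":0,"z":0,"twist":0}]}}

```text
time: 5.75
tool_pos: [872.3, 55.9, 192.5]
tcp_rot: [-3.073, 0.099, -3.036]
contact_force: [-0.3, 0.1, 0.4]
grip_width: 55.2
finger_force: 0.0
```

```bash
python3 -c "from h import *;st()"
```

```text
5.75 [872.3  55.9 192.5] q [-0.    1.17  0.04 -0.06  1.83 -1.69] 
x [-0.99  -0.105 -0.099] y [-0.099  0.993 -0.068] z [ 0.105 -0.058 -0.993] F [-0.3  0.1  0.4] 55.2 0.0
```

>>> {"op": "play_rows", "data": {"commands": [{"x":-0.2,"y":0,"z":-0.1,"twist":0},{"x":-0.4,"y":0,"z":-0.2,"twist":0},{"x":-0.6,"y":0,"z":-0.3,"twist":0},{"x":-0.8,"y":0,"z":-0.4,"twist":0},{"x":-0.8,"y":0,"z":-0.4,"twist":0},{"x":-0.8,"y":0,"z":-0.4,"twist":0},{"x":-0.8,"y":0,"z":-0.4,"twist":0},{"x":-0.8,"y":0,"z":-0.4,"twist":0}]}}

```text
time: 6.55
tool_pos: [861.3, 67.1, 253.8]
tcp_rot: [-3.072, 0.14, -3.033]
contact_force: [-0.0, -0.0, -0.4]
grip_width: 55.0
finger_force: 0.0
```

>>> {"op": "play_rows", "data": {"commands": [{"x":-0.2,"y":0,"z":-0.1,"twist":0},{"x":-0.4,"y":0,"z":-0.2,"twist":0},{"x":-0.6,"y":0,"z":-0.3,"twist":0},{"x":-0.8,"y":0,"z":-0.4,"twist":0},{"x":-0.8,"y":0,"z":-0.4,"twist":0},{"x":-0.8,"y":0,"z":-0.4,"twist":0},{"x":-0.8,"y":0,"z":-0.4,"twist":0},{"x":-0.8,"y":0,"z":-0.4,"twist":0}]}}

```text
time: 7.35
tool_pos: [850.0, 75.4, 305.2]
tcp_rot: [-3.071, 0.179, -3.03]
contact_force: [1.3, -0.4, -0.1]
grip_width: 54.8
finger_force: 0.0
```

```bash
python3 -c "from h import *;st()"
```

```text
7.35 [850.   75.4 305.2] q [ 0.02  1.04  0.04 -0.06  1.88 -1.68] 
x [-0.978 -0.11  -0.178] y [-0.099  0.993 -0.07 ] z [ 0.184 -0.051 -0.982] F [ 1.3 -0.4 -0.1] 54.8 0.0
```

>>> {"op": "play_rows", "data": {"commands": [{"x":-0.2,"y":0,"z":-0.05,"twist":0},{"x":-0.4,"y":0,"z":-0.1,"twist":0},{"x":-0.6,"y":0,"z":-0.15,"twist":0},{"x":-0.8,"y":0,"z":-0.2,"twist":0},{"x":-0.8,"y":0,"z":-0.2,"twist":0},{"x":-0.8,"y":0,"z":-0.2,"twist":0},{"x":-0.8,"y":0,"z":-0.2,"twist":0},{"x":-0.8,"y":0,"z":-0.2,"twist":0}]}}

```text
time: 8.15
tool_pos: [866.1, 80.8, 300.0]
tcp_rot: [-3.069, 0.22, -3.027]
contact_force: [0.2, 0.2, -0.7]
grip_width: 55.2
finger_force: 0.0
```

>>> {"op": "play_rows", "data": {"commands": [{"x":-0.2,"y":0,"z":-0.05,"twist":0},{"x":-0.4,"y":0,"z":-0.1,"twist":0},{"x":-0.6,"y":0,"z":-0.15,"twist":0},{"x":-0.8,"y":0,"z":-0.2,"twist":0},{"x":-0.8,"y":0,"z":-0.2,"twist":0},{"x":-0.8,"y":0,"z":-0.2,"twist":0},{"x":-0.8,"y":0,"z":-0.2,"twist":0},{"x":-0.8,"y":0,"z":-0.2,"twist":0}]}}

```text
time: 8.95
tool_pos: [876.4, 85.3, 307.4]
tcp_rot: [-3.068, 0.261, -3.024]
contact_force: [0.2, 0.2, 0.4]
grip_width: 55.1
finger_force: 0.0
```

>>> {"op": "play_rows", "data": {"commands": [{"x":-0.2,"y":0,"z":-0.05,"twist":0},{"x":-0.4,"y":0,"z":-0.1,"twist":0},{"x":-0.6,"y":0,"z":-0.15,"twist":0},{"x":-0.8,"y":0,"z":-0.2,"twist":0},{"x":-0.8,"y":0,"z":-0.2,"twist":0},{"x":-0.8,"y":0,"z":-0.2,"twist":0},{"x":-0.8,"y":0,"z":-0.2,"twist":0},{"x":-0.8,"y":0,"z":-0.2,"twist":0}]}}

```text
time: 9.75
tool_pos: [882.5, 89.2, 323.5]
tcp_rot: [-3.067, 0.303, -3.021]
contact_force: [-0.3, -0.5, -0.0]
grip_width: 55.0
finger_force: 0.0
```

```bash
python3 -c "from h import *;st()"
```

```text
9.75 [882.5  89.2 323.5] q [ 0.03  1.03  0.04 -0.05  1.77 -1.67] 
x [-0.948 -0.115 -0.298] y [-0.098  0.993 -0.071] z [ 0.304 -0.038 -0.952] F [-0.3 -0.5 -0. ] 55.0 0.0
```

```bash
cat >> h.py <<'E'
def rel(*Ps):
    o,M=st(); p=o['tool_pos']
    for P in Ps: print(P,'->',(M.T@(np.array(P)-p)/1000).round(4), 'len',round(np.linalg.norm(np.array(P)-p)))
E
python3 -c "
from h import *
rel([640,-130,323],[484,-273,190])"
```

```text
9.75 [882.5  89.2 323.5] q [ 0.03  1.03  0.04 -0.05  1.77 -1.67] 
x [-0.948 -0.115 -0.298] y [-0.098  0.993 -0.071] z [ 0.304 -0.038 -0.952] F [-0.3 -0.5 -0. ] 55.0 0.0
[640, -130, 323] -> [ 0.2552 -0.1937 -0.0649] len 327
[484, -273, 190] -> [ 0.4591 -0.3109  0.0197] len 555
```

>>> {"op": "play_rows", "data": {"commands": [{"x":0.032,"y":-0.024,"z":-0.008,"twist":0},{"x":0.064,"y":-0.048,"z":-0.016,"twist":0},{"x":0.096,"y":-0.073,"z":-0.024,"twist":0},{"x":0.128,"y":-0.097,"z":-0.032,"twist":0},{"x":0.16,"y":-0.121,"z":-0.04,"twist":0},{"x":0.192,"y":-0.145,"z":-0.049,"twist":0},{"x":0.224,"y":-0.17,"z":-0.057,"twist":0},{"x":0.255,"y":-0.194,"z":-0.065,"twist":0}]}}

```text
time: 10.55
tool_pos: [638.5, -131.3, 323.6]
tcp_rot: [-3.067, 0.303, -3.021]
contact_force: [0.7, -0.3, 0.6]
grip_width: 55.0
finger_force: 0.0
```

>>> {"op": "play_rows", "data": {"commands": [{"x":0.035,"y":-0.02,"z":0.012,"twist":0},{"x":0.07,"y":-0.04,"z":0.025,"twist":0},{"x":0.105,"y":-0.06,"z":0.04,"twist":0},{"x":0.14,"y":-0.08,"z":0.055,"twist":0},{"x":0.175,"y":-0.1,"z":0.07,"twist":0},{"x":0.204,"y":-0.117,"z":0.085,"twist":0},{"x":0.204,"y":-0.117,"z":0.085,"twist":0},{"x":0.204,"y":-0.117,"z":0.085,"twist":0}]}}

```text
time: 11.35
tool_pos: [484.1, -273.6, 189.8]
tcp_rot: [-3.067, 0.303, -3.022]
contact_force: [-0.6, -0.1, 0.5]
grip_width: 54.9
finger_force: 0.0
```

```bash
python3 -c "
from h import *
rel([508.6,-276.2,89.6])
c=cap('wrist','w1'); print(c['eye'],proj(c,[511,-276.5,82]),proj(c,[533,-275,99]),proj(c,[615,-264,143]))"
```

```text
11.35 [ 484.1 -273.6  189.8] q [-0.76  0.29  1.76  0.24  0.86 -2.57] 
x [-0.948 -0.113 -0.298] y [-0.097  0.993 -0.071] z [ 0.304 -0.038 -0.952] F [-0.6 -0.1  0.5] 54.9 0.0
[508.6, -276.2, 89.6] -> [0.007  0.0022 0.103 ] len 103
[ 366.68674227 -275.76742906  320.31561234] [285.34873313 205.47919398] [283.24391417 237.26767233] [283.07958911 341.10308148]
```

View pics/w1.png

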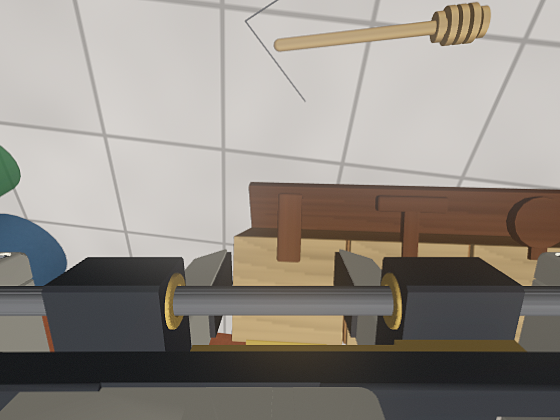

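The wrist view shows the straight tongue from (290,196) to (288,262), with the lid edge at row 237. It sits 5 px right of my estimate, about 3 mm towards +y. The tee handle is well to the right.

>>> {"op": "play_rows", "data": {"commands": [{"x":0.004,"y":0.003,"z":0.03,"twist":0},{"x":0.007,"y":0.0054,"z":0.06,"twist":0},{"x":0.007,"y":0.0054,"z":0.085,"twist":0},{"x":0.007,"y":0.0054,"z":0.103,"twist":0},{"x":0.007,"y":0.0054,"z":0.103,"twist":0},{"x":0.007,"y":0.0054,"z":0.103,"twist":0},{"x":0.007,"y":0.0054,"z":0.103,"twist":0},{"x":0.007,"y":0.0054,"z":0.103,"twist":0}]}}

```text
time: 12.2
tool_pos: [509.0, -272.8, 90.6]
tcp_rot: [-3.065, 0.304, -3.02]
contact_force: [-0.7, -0.8, -0.3]
grip_width: 55.2
finger_force: 0.0
```

>>> {"op": "play_rows", "data": {"commands": [{"x":0,"y":0,"z":0,"twist":0},{"x":0,"y":0,"z":0,"twist":0},{"x":0,"y":0,"z":0,"twist":0},{"x":0,"y":0,"z":0,"twist":0},{"x":0,"y":0,"z":0,"twist":0},{"x":0,"y":0,"z":0,"twist":0},{"x":0,"y":0,"z":0,"twist":0},{"x":0,"y":0,"z":0,"twist":0}], "jaw": 1}}

```text
time: 13.0
tool_pos: [508.4, -272.6, 89.1]
tcp_rot: [-3.067, 0.303, -3.021]
contact_force: [-0.7, -1.3, -0.1]
grip_width: 19.6
finger_force: 29.9
```

```bash
python3 -c "
from h import *
o,M=st(); p=o['tool_pos']
g=np.array([511,-273.5,82.]); ex=np.array([.9946,.1037,0]); ez=np.array([0,0,1.])
H=g+ex*120*np.cos(np.pi/6)+ez*60
print(H)
for a in np.arange(0,105,6.5):
    e=np.radians(a-30); P=H-ex*120*np.cos(e)+ez*120*np.sin(e)
    print(a,(M.T@(P-g)/1000).round(4))
"
```

```text
13.0 [ 508.4 -272.6   89.1] q [-0.72  0.46  1.83  0.3   0.62 -2.63] 
x [-0.948 -0.115 -0.298] y [-0.098  0.993 -0.071] z [ 0.304 -0.038 -0.952] F [-0.7 -1.3 -0.1] 19.6 29.9
[ 614.36186399 -262.72317988  142.        ]
0.0 [-0. -0.  0.]
6.5 [ 0.0022 -0.0009 -0.0134]
13.0 [ 0.0029 -0.0018 -0.027 ]
19.5 [ 0.0021 -0.0028 -0.0405]
26.0 [-0.0003 -0.0038 -0.0539]
32.5 [-0.0042 -0.0047 -0.0669]
39.0 [-0.0096 -0.0057 -0.0793]
45.5 [-0.0163 -0.0066 -0.0911]
52.0 [-0.0243 -0.0075 -0.1021]
58.5 [-0.0335 -0.0083 -0.1121]
65.0 [-0.0438 -0.0091 -0.1209]
71.5 [-0.055  -0.0098 -0.1286]
78.0 [-0.067  -0.0105 -0.1349]
84.5 [-0.0797 -0.011  -0.1399]
91.0 [-0.0928 -0.0115 -0.1434]
97.5 [-0.1063 -0.0118 -0.1453]
104.0 [-0.1199 -0.0121 -0.1458]
```

>>> {"op": "play_rows", "data": {"commands": [{"x":0.0022,"y":-0.0009,"z":-0.0134,"twist":0},{"x":0.0029,"y":-0.0018,"z":-0.027,"twist":0},{"x":0.0021,"y":-0.0028,"z":-0.0405,"twist":0},{"x":-0.0003,"y":-0.0038,"z":-0.0539,"twist":0},{"x":-0.0042,"y":-0.0047,"z":-0.0669,"twist":0},{"x":-0.0096,"y":-0.0057,"z":-0.0793,"twist":0},{"x":-0.0163,"y":-0.0066,"z":-0.0911,"twist":0},{"x":-0.0243,"y":-0.0075,"z":-0.1021,"twist":0}]}}

```text
time: 13.8
tool_pos: [503.7, -272.9, 195.1]
tcp_rot: [-3.067, 0.308, -3.021]
contact_force: [16.7, 1.1, -10.7]
grip_width: 18.5
finger_force: 29.8
```

```bash
python3 -c "from h import *;st()"
```

```text
13.8 [ 503.7 -272.9  195.1] q [-0.73  0.31  1.71  0.23  0.87 -2.54] 
x [-0.946 -0.115 -0.303] y [-0.098  0.993 -0.071] z [ 0.309 -0.038 -0.95 ] F [ 16.7   1.1 -10.7] 18.5 29.8
```

>>> {"op": "play_rows", "data": {"commands": [{"x":-0.011,"y":-0.0008,"z":-0.0095,"twist":0},{"x":-0.0215,"y":-0.0016,"z":-0.018,"twist":0},{"x":-0.0327,"y":-0.0023,"z":-0.0257,"twist":0},{"x":-0.0447,"y":-0.003,"z":-0.032,"twist":0},{"x":-0.0574,"y":-0.0035,"z":-0.037,"twist":0},{"x":-0.0705,"y":-0.004,"z":-0.0405,"twist":0},{"x":-0.084,"y":-0.0043,"z":-0.0425,"twist":0},{"x":-0.093,"y":-0.0046,"z":-0.043,"twist":0}]}}

```text
time: 14.6
tool_pos: [576.8, -265.2, 262.7]
tcp_rot: [-3.068, 0.301, -3.02]
contact_force: [-1.2, -0.4, -1.7]
grip_width: 17.6
finger_force: 30.0
```

```bash
python3 -c "from h import *;st();cap('wrist','w2');c=cap('scene','s2')"
```

```text
14.6 [ 576.8 -265.2  262.7] q [-0.63  0.36  1.44  0.17  1.08 -2.37] 
x [-0.948 -0.115 -0.297] y [-0.099  0.993 -0.07 ] z [ 0.303 -0.037 -0.952] F [-1.2 -0.4 -1.7] 17.6 30.0
```

View pics/s2.png

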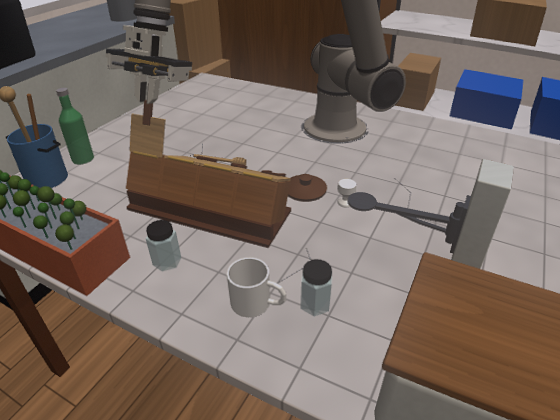

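The scene view shows the straight lid standing up at (147,135), with the gripper holding its tongue at (148,112). The other lids are shut. I'll release, back off and look in.

>>> {"op": "play_rows", "data": {"commands": [{"x":0,"y":0,"z":0,"twist":0},{"x":0,"y":0,"z":0,"twist":0},{"x":0,"y":0,"z":0,"twist":0},{"x":0,"y":0,"z":-0.03,"twist":0},{"x":0,"y":0,"z":-0.06,"twist":0},{"x":0.03,"y":0,"z":-0.07,"twist":0},{"x":0.07,"y":0,"z":-0.07,"twist":0},{"x":0.1,"y":0,"z":-0.06,"twist":0}], "jaw": 0.54}}

```text
time: 15.5
tool_pos: [462.2, -275.0, 291.5]
tcp_rot: [-3.064, 0.305, -3.02]
contact_force: [-0.3, -1.0, -0.6]
grip_width: 42.2
finger_force: 0.0
```

```bash
python3 -c "
from h import *
rel([538,-264.6,189],[520,-266,195])
c=cap('wrist','w3')
for P in [[565.3-.0,-267.8,100.3],[563.6,-267.9,100.3],[614.4,-262.7,141],[535,-271,95]]: print(P,proj(c,P))"
```

```text
15.5 [ 462.2 -275.   291.5] q [-0.79  0.16  1.63  0.21  1.11 -2.55] 
x [-0.947 -0.116 -0.3  ] y [-0.098  0.992 -0.074] z [ 0.306 -0.04  -0.951] F [-0.3 -1.  -0.6] 42.2 0.0
[538, -264.6, 189] -> [-0.0422  0.0105  0.1203] len 128
[520, -266, 195] -> [-0.0268  0.0104  0.1092] len 113
[565.3, -267.8, 100.3] [291.93424479 224.05554128]
[563.6, -267.9, 100.3] [292.01166624 222.91063013]
[614.4, -262.7, 141] [289.79476494 276.95327311]
[535, -271, 95] [292.3944306  200.37105434]
```

View pics/w3.png

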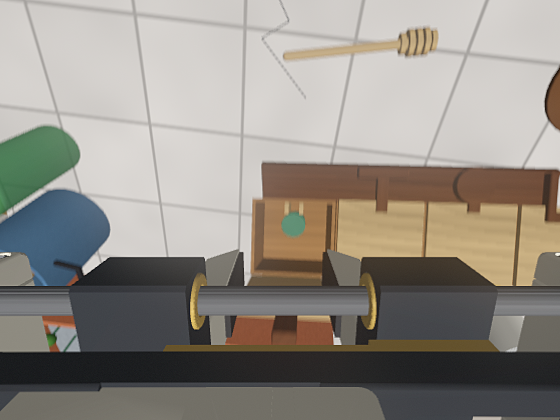

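The wrist view shows the open bin with the green timer's top at (293.5,223.5). My prediction was (292,223), so I go in.

>>> {"op": "play_rows", "data": {"commands": [{"x":-0.014,"y":0.004,"z":0.04,"twist":0},{"x":-0.028,"y":0.008,"z":0.08,"twist":0},{"x":-0.042,"y":0.011,"z":0.12,"twist":0},{"x":-0.042,"y":0.011,"z":0.14,"twist":0},{"x":-0.042,"y":0.011,"z":0.155,"twist":0},{"x":-0.042,"y":0.011,"z":0.17,"twist":0},{"x":-0.042,"y":0.011,"z":0.17,"twist":0},{"x":-0.042,"y":0.011,"z":0.17,"twist":0}]}}

```text
time: 16.35
tool_pos: [554.0, -265.4, 140.5]
tcp_rot: [-3.067, 0.303, -3.021]
contact_force: [0.2, -0.2, -0.2]
grip_width: 42.1
finger_force: 0.0
```

```bash
python3 -c "
from h import *
rel([565.5,-267,103])
c=cap('wrist','w4'); im=cv2.imread('pics/w4.png'); h=cv2.cvtColor(im,cv2.COLOR_BGR2HSV)
m=cv2.inRange(h,(65,60,40),(95,255,255)); n,l,s,ce=cv2.connectedComponentsWithStats(m); print([(s[i],ce[i].round(1)) for i in range(1,n) if s[i,4]>60])
print(proj(c,[563.5,-267.4,100.3]))
cv2.imwrite('pics/w4c.png',cv2.resize(im[150:350,180:400],(660,600)))"
```

```text
16.35 [ 554.  -265.4  140.5] q [-0.65  0.44  1.67  0.22  0.77 -2.47] 
x [-0.948 -0.115 -0.298] y [-0.098  0.993 -0.071] z [ 0.304 -0.038 -0.952] F [ 0.2 -0.2 -0.2] 42.1 0.0
[565.5, -267, 103] -> [ 0.0005 -0.      0.0393] len 39
[(array([ 263,  220,   43,   44, 1496], dtype=int32), array([284.2, 241.4]))]
[282.84202891 235.59521443]
```

View pics/w4c.png

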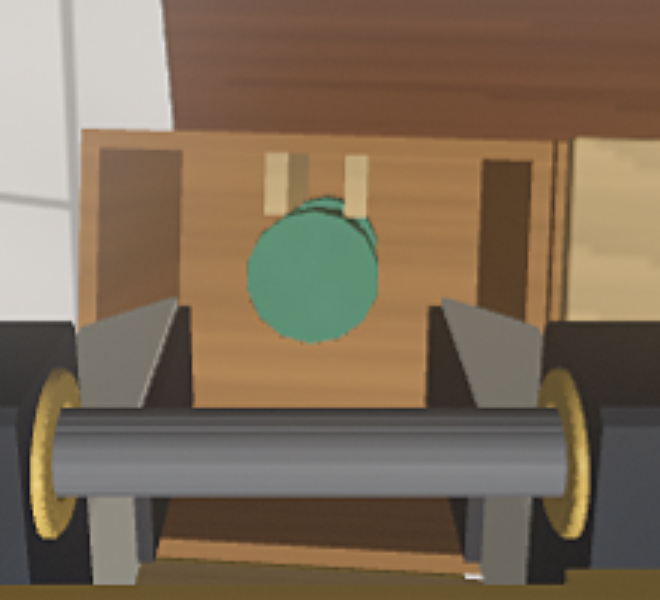

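The crop shows the timer's top disc at crop (312,275), centred between the fingers, and about 4 mm farther from the robot than predicted. I'll correct for that, descend and grip.

>>> {"op": "play_rows", "data": {"commands": [{"x":-0.0035,"y":0.0006,"z":0.008,"twist":0},{"x":-0.0035,"y":0.0006,"z":0.016,"twist":0},{"x":-0.0035,"y":0.0006,"z":0.024,"twist":0},{"x":-0.0035,"y":0.0006,"z":0.032,"twist":0},{"x":-0.0035,"y":0.0006,"z":0.04,"twist":0},{"x":-0.0035,"y":0.0006,"z":0.04,"twist":0},{"x":-0.0035,"y":0.0006,"z":0.04,"twist":0},{"x":-0.0035,"y":0.0006,"z":0.04,"twist":0}]}}

```text
time: 17.2
tool_pos: [569.6, -266.1, 103.5]
tcp_rot: [-3.067, 0.303, -3.021]
contact_force: [-0.9, -0.9, 0.4]
grip_width: 42.4
finger_force: 0.0
```

>>> {"op": "play_rows", "data": {"commands": [{"x":0,"y":0,"z":0,"twist":0},{"x":0,"y":0,"z":0,"twist":0},{"x":0,"y":0,"z":0,"twist":0},{"x":0,"y":0,"z":0,"twist":0},{"x":0,"y":0,"z":0,"twist":0},{"x":0,"y":0,"z":0,"twist":0},{"x":0,"y":0,"z":0,"twist":0},{"x":0,"y":0,"z":0,"twist":0}], "jaw": 1}}

```text
time: 18.0
tool_pos: [570.4, -266.9, 106.6]
tcp_rot: [-3.063, 0.306, -3.02]
contact_force: [-8.6, 1.9, 19.1]
grip_width: 0.2
finger_force: 10.4
```

```bash
python3 -c "
from h import *
o,M=st(); ex=np.array([.9946,.1037,0])
print((M.T@(-.5*ex+[0,0,.866])).round(3), (M.T@[0,0,1]).round(3))"
```

```text
18.0 [ 570.4 -266.9  106.6] q [-0.64  0.51  1.67  0.24  0.7  -2.48] 
x [-0.946 -0.116 -0.302] y [-0.098  0.992 -0.074] z [ 0.308 -0.041 -0.95 ] F [-8.6  1.9 19.1] 0.2 10.4
[ 0.215 -0.067 -0.974] [-0.302 -0.074 -0.95 ]
```

The grip missed: the fingers closed to zero and are pressing on something. I'll back up, reopen and look.

>>> {"op": "play_rows", "data": {"commands": [{"x":0,"y":0,"z":-0.015,"twist":0},{"x":0,"y":0,"z":-0.03,"twist":0},{"x":0,"y":0,"z":-0.045,"twist":0},{"x":0,"y":0,"z":-0.06,"twist":0},{"x":0,"y":0,"z":-0.07,"twist":0},{"x":0,"y":0,"z":-0.07,"twist":0},{"x":0,"y":0,"z":-0.07,"twist":0},{"x":0,"y":0,"z":-0.07,"twist":0}]}}

```text
time: 18.8
tool_pos: [548.0, -263.0, 169.1]
tcp_rot: [-3.068, 0.302, -3.021]
contact_force: [1.1, 0.8, -0.0]
grip_width: 0.6
finger_force: 0.0
```

>>> {"op": "play_rows", "data": {"commands": [{"x":0,"y":0,"z":0,"twist":0},{"x":0,"y":0,"z":0,"twist":0},{"x":0,"y":0,"z":0,"twist":0},{"x":0,"y":0,"z":0,"twist":0},{"x":0,"y":0,"z":0,"twist":0},{"x":0,"y":0,"z":0,"twist":0},{"x":0,"y":0,"z":0,"twist":0},{"x":0,"y":0,"z":0,"twist":0}], "jaw": 0.54}}

```text
time: 19.6
tool_pos: [548.2, -263.3, 169.9]
tcp_rot: [-3.067, 0.303, -3.021]
contact_force: [-0.2, 0.3, 0.2]
grip_width: 42.0
finger_force: 0.0
```

```bash
python3 -c "
from h import *
st()
c=cap('wrist','w5'); im=cv2.imread('pics/w5.png'); h=cv2.cvtColor(im,cv2.COLOR_BGR2HSV)
m=cv2.inRange(h,(65,60,40),(95,255,255)); n,l,s,ce=cv2.connectedComponentsWithStats(m); print([(s[i],ce[i].round(1)) for i in range(1,n) if s[i,4]>60])
print(proj(c,[563.5,-267.4,100.3]))
cv2.imwrite('pics/w5c.png',cv2.resize(im[150:370,160:420],(780,660))[:600])"
```

```text
19.6 [ 548.2 -263.3  169.9] q [-0.66  0.4   1.65  0.21  0.83 -2.46] 
x [-0.948 -0.115 -0.298] y [-0.098  0.993 -0.071] z [ 0.304 -0.038 -0.952] F [-0.2  0.3  0.2] 42.0 0.0
[(array([ 264,  204,   38,   40, 1164], dtype=int32), array([283. , 223.5]))]
[281.9865267  218.36895906]
```

View pics/w5c.png

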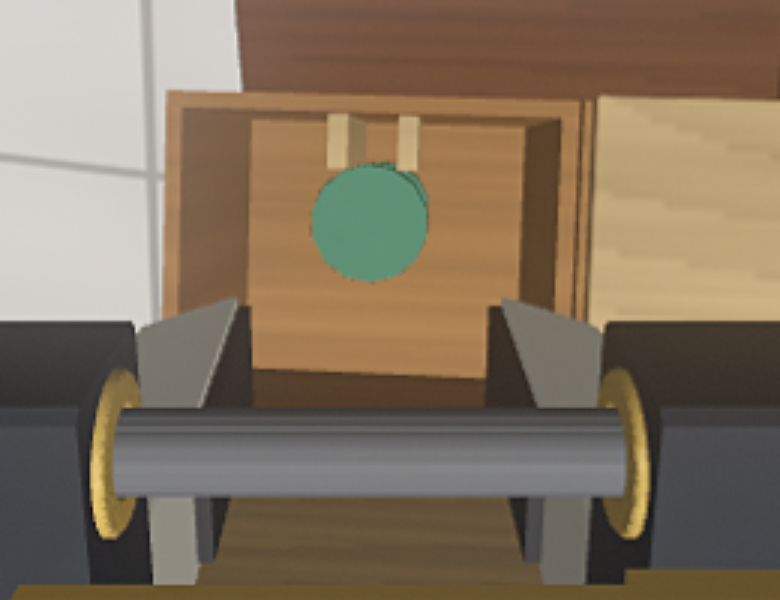

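```bash
python3 -c "
from h import *
cs={}
for f in ['w3','w4','w5']:
    c=load(f); im=cv2.imread('pics/%s.png'%f); h=cv2.cvtColor(im,cv2.COLOR_BGR2HSV)
    m=cv2.inRange(h,(65,60,110),(95,255,255)); m=cv2.morphologyEx(m,cv2.MORPH_OPEN,np.ones((5,5)))
    k=max(cv2.findContours(m,0,1)[0],key=lambda k:0 if len(k)<5 or not(250<k[:,0,0].mean()<310) else cv2.contourArea(k)); e=cv2.fitEllipse(k); 
    E,r=ray(c,*e[0]); D=c['fx']*30/max(e[1]); zc=R.from_euler('xyz',c['rotation']).as_matrix()[:,2]
    print(f,np.round(e[0],1),np.round(e[1],1),c['fx'],'bydist',(E+r*D/(r@zc)).round(1)); cs[f]=(c,e[0])
print(two(*cs['w3'],*cs['w4'])); print(two(*cs['w3'],*cs['w5']))
c,e=cs['w4']
for z in (80,90,100): print(onz(c,*e,z).round(1), onz(*[cs['w5'][0],*cs['w5'][1]],z).round(1))
# front rim edge outer in w5: crop(380,93)
c=cs['w5'][0]; print('rim',onz(c,160+380/3,150+93/3,95).round(1))
# finger tip in image
o,M=st()
for s in (-21,21):
  for d in (-9.5,0,9.5): print(s,d,proj(c,o['tool_pos']+M@[d,s,25]).round(0))
"
```

```text
w3 [293.2 223.8] [21.1 22.6] 317.94524689663723 bydist [ 582.7 -265.4   74. ]
w4 [283.8 241.8] [42.  42.3] 317.94524689663723 bydist [ 574.8 -266.2   92.2]
w5 [282.7 223.9] [36.7 37.5] 317.94524689663723 bydist [ 575.2 -266.4   90.5]
(array([ 537.5149968 , -267.09065846,  140.20525822]), np.float64(1.0375734745312732))
(array([ 560.31232987, -266.41673916,  109.34301019]), np.float64(3.0905698682670164))
[ 584.3 -266.1   80. ] [ 582.4 -266.4   80. ]
[ 576.5 -266.1   90. ] [ 575.5 -266.4   90. ]
[ 568.8 -266.2  100. ] [ 568.6 -266.3  100. ]
rim [ 534.5 -267.2   95. ]
19.65 [ 548.2 -263.3  169.9] q [-0.66  0.4   1.65  0.21  0.83 -2.46] 
x [-0.948 -0.115 -0.298] y [-0.098  0.993 -0.071] z [ 0.304 -0.038 -0.952] F [-1.2  0.1  0.7] 42.0 0.0
-21 -9.5 [249. 263.]
-21 0 [249. 249.]
-21 9.5 [249. 235.]
21 -9.5 [316. 263.]
21 0 [317. 249.]
21 9.5 [317. 235.]
```

```bash
python3 -c "
from h import *
c=load('w5')
o,M=st()
for t in (-30,-20,-10,0,10,20,25):
  print(t,*[proj(c,o['tool_pos']+M@[d,21,t]).round(0) for d in (-9.5,9.5)])
Rc=R.from_euler('xyz',c['rotation']).as_matrix()
print((M.T@Rc).round(3), M.T@(np.array(c['eye'])-o['tool_pos']))
im=cv2.imread('pics/w5.png'); cv2.imwrite('pics/w5d.png',cv2.resize(im[220:400,290:380],(400,800)[:2]) if 0 else cv2.resize(im[230:380,215:355],(784,840))[:600])
"
```

```text
19.65 [ 548.2 -263.3  169.9] q [-0.66  0.4   1.65  0.21  0.83 -2.46] 
x [-0.948 -0.115 -0.298] y [-0.098  0.993 -0.071] z [ 0.304 -0.038 -0.952] F [-1.2  0.1  0.7] 42.0 0.0
-30 [328. 312.] [330. 275.]
-20 [325. 301.] [327. 265.]
-10 [323. 291.] [324. 257.]
0 [321. 282.] [322. 250.]
10 [319. 274.] [320. 243.]
20 [317. 267.] [318. 237.]
25 [316. 263.] [317. 235.]
[[ 0.    -0.963 -0.271]
 [ 1.     0.    -0.   ]
 [ 0.001 -0.271  0.963]] [ 7.26572455e+01  1.02047523e-02 -1.59801538e+02]
```

```bash
python3 -c "
from h import *
rel([573.3,-267,84])"
```

```text
19.65 [ 548.2 -263.3  169.9] q [-0.66  0.4   1.65  0.21  0.83 -2.46] 
x [-0.948 -0.115 -0.298] y [-0.098  0.993 -0.071] z [ 0.304 -0.038 -0.952] F [-1.2  0.1  0.7] 42.0 0.0
[573.3, -267, 84] -> [ 0.0023 -0.      0.0895] len 90
```

The pictures show the real fingertips only about 3 mm ahead of the reported TCP, which is why the first grip slid off the top. I'll go about 20 mm deeper.

>>> {"op": "play_rows", "data": {"commands": [{"x":0.002,"y":0,"z":0.025,"twist":0},{"x":0.002,"y":0,"z":0.05,"twist":0},{"x":0.002,"y":0,"z":0.062,"twist":0},{"x":0.002,"y":0,"z":0.07,"twist":0},{"x":0.002,"y":0,"z":0.076,"twist":0},{"x":0.002,"y":0,"z":0.082,"twist":0},{"x":0.002,"y":0,"z":0.088,"twist":0},{"x":0.002,"y":0,"z":0.088,"twist":0}]}}

```text
time: 20.45
tool_pos: [573.0, -266.7, 85.0]
tcp_rot: [-3.068, 0.302, -3.021]
contact_force: [-0.8, -0.1, 0.1]
grip_width: 42.4
finger_force: 0.0
```

>>> {"op": "play_rows", "data": {"commands": [{"x":0,"y":0,"z":0,"twist":0},{"x":0,"y":0,"z":0,"twist":0},{"x":0,"y":0,"z":0,"twist":0},{"x":0,"y":0,"z":0,"twist":0},{"x":0,"y":0,"z":0,"twist":0},{"x":0,"y":0,"z":0,"twist":0},{"x":0,"y":0,"z":0,"twist":0},{"x":0,"y":0,"z":0,"twist":0}], "jaw": 1}}

```text
time: 21.25
tool_pos: [573.2, -266.9, 85.9]
tcp_rot: [-3.067, 0.303, -3.02]
contact_force: [-1.4, 2.0, 4.0]
grip_width: 28.8
finger_force: 30.0
```

Gripped at 28.8 mm. I lift along the bin's axis.

>>> {"op": "play_rows", "data": {"commands": [{"x":0.002,"y":-0.0007,"z":-0.01,"twist":0},{"x":0.0055,"y":-0.0017,"z":-0.025,"twist":0},{"x":0.009,"y":-0.0027,"z":-0.041,"twist":0},{"x":0.0127,"y":-0.004,"z":-0.0575,"twist":0},{"x":0.0163,"y":-0.005,"z":-0.074,"twist":0},{"x":0.02,"y":-0.006,"z":-0.09,"twist":0},{"x":0.0236,"y":-0.007,"z":-0.107,"twist":0},{"x":0.027,"y":-0.008,"z":-0.123,"twist":0}]}}

```text
time: 22.05
tool_pos: [509.7, -273.5, 196.7]
tcp_rot: [-3.066, 0.303, -3.021]
contact_force: [-0.4, -0.4, -1.7]
grip_width: 29.2
finger_force: 30.0
```

```bash
python3 -c "
from h import *
o,M=st(); cap('wrist','w6'); c=cap('scene','s6'); im=cv2.imread('pics/s6.png'); p=proj(c,o['tool_pos']); print(p)
x,y=int(p[0]),int(p[1]); a=im[max(0,y-60):y+60,max(0,x-60):x+60]; a=cv2.resize(a,None,fx=4,fy=4,interpolation=2)
w=cv2.imread('pics/w6.png')[150:390,200:360]; w=cv2.resize(w,(320,480)); cv2.imwrite('pics/v6.png',np.hstack([cv2.resize(a,(480,480)),w]))"
```

```text
22.05 [ 509.7 -273.5  196.7] q [-0.72  0.32  1.69  0.22  0.88 -2.52] 
x [-0.948 -0.115 -0.298] y [-0.098  0.993 -0.072] z [ 0.304 -0.039 -0.952] F [-0.4 -0.4 -1.7] 29.2 30.0
[165.0802892  116.38896927]
```

View pics/v6.png

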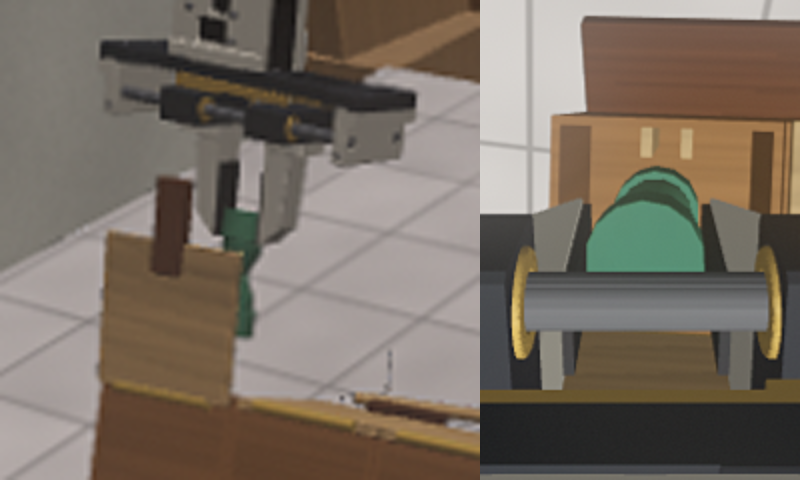

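The view shows the timer held by its top drum at (240,215), already hanging nearer to vertical than it stood in the bin. The lid is behind it. I carry it high, clear of the row.

>>> {"op": "play_rows", "data": {"commands": [{"x":-0.01,"y":0.01,"z":-0.03,"twist":0},{"x":-0.02,"y":0.03,"z":-0.06,"twist":0},{"x":-0.03,"y":0.06,"z":-0.085,"twist":0},{"x":-0.04,"y":0.09,"z":-0.1,"twist":0},{"x":-0.046,"y":0.125,"z":-0.103,"twist":0},{"x":-0.052,"y":0.16,"z":-0.104,"twist":0},{"x":-0.058,"y":0.195,"z":-0.105,"twist":0},{"x":-0.062,"y":0.23,"z":-0.105,"twist":0}]}}

```text
time: 22.95
tool_pos: [514.8, -32.5, 297.1]
tcp_rot: [-3.067, 0.303, -3.021]
contact_force: [0.5, 0.1, -1.1]
grip_width: 29.3
finger_force: 30.0
```

>>> {"op": "play_rows", "data": {"commands": [{"x":-0.004,"y":0.035,"z":0,"twist":0},{"x":-0.008,"y":0.07,"z":0,"twist":0},{"x":-0.012,"y":0.105,"z":0,"twist":0},{"x":-0.016,"y":0.14,"z":0,"twist":0},{"x":-0.02,"y":0.175,"z":0,"twist":0},{"x":-0.023,"y":0.2,"z":0,"twist":0},{"x":-0.023,"y":0.213,"z":0,"twist":0},{"x":-0.023,"y":0.213,"z":0,"twist":0}]}}

```text
time: 23.75
tool_pos: [515.3, 181.8, 288.2]
tcp_rot: [-3.067, 0.301, -3.018]
contact_force: [-0.3, -0.6, -0.8]
grip_width: 29.3
finger_force: 30.0
```

```bash
cat > m.py <<'E'
from h import *
def axis(tag):
    o,M=st(); p=o['tool_pos']; c=cap('scene',tag); im=cv2.imread('pics/%s.png'%tag); h=cv2.cvtColor(im,cv2.COLOR_BGR2HSV)
    q=proj(c,p); m=cv2.inRange(h,(65,60,25),(95,255,255)); 
    w=np.zeros_like(m); w[int(q[1])-40:int(q[1])+80,int(q[0])-45:int(q[0])+45]=255; m&=w
    n,l,s,ce=cv2.connectedComponentsWithStats(m); i=1+np.argmax(s[1:,4]); print('tcp px',q.round(1),'blob',s[i],ce[i].round(1))
    ys,xs=np.nonzero(l==i); 
    rows=[(y,xs[ys==y].min(),xs[ys==y].max()) for y in range(ys.min(),ys.max()+1)]
    print([(int(y),int(a),int(b)) for y,a,b in rows])
    yy=np.array([r[0] for r in rows]); mid=np.array([(r[1]+r[2])/2 for r in rows])
    return o,M,c,yy,mid,rows
def tilt(M,c,p1,p2):
    n=np.cross(ray(c,*p1)[1],ray(c,*p2)[1]); a=np.cross(n,M[:,1]); a/=np.linalg.norm(a); a*=np.sign(a[2])
    ex=np.array([.9946,.1037,0]); print('axis',a.round(3),'tilt along ex deg',np.degrees(np.arctan2(a@ex,a[2])).round(1)); return a
E
python3 -c "
from m import *
o,M,c,yy,mid,rows=axis('s7')
k=np.polyfit(yy,mid,1); a=tilt(M,c,(np.polyval(k,yy[0]),yy[0]),(np.polyval(k,yy[-1]),yy[-1]))
c=cap('wrist','w7')"
```

```text
23.75 [515.3 181.8 288.2] q [ 0.27  0.19  1.6  -0.13  1.07 -1.37] 
x [-0.948 -0.118 -0.297] y [-0.101  0.992 -0.071] z [ 0.303 -0.037 -0.952] F [-0.3 -0.6 -0.8] 29.3 30.0
tcp px [331.8 118.7] blob [324 130  12  20 155] [330.4 140. ]
[(130, 329, 333), (131, 328, 333), (132, 328, 333), (133, 327, 333), (134, 327, 334), (135, 327, 334), (136, 327, 334), (137, 327, 334), (138, 327, 334), (139, 328, 334), (140, 326, 334), (141, 327, 334), (142, 327, 335), (143, 327, 335), (144, 327, 334), (145, 327, 334), (146, 326, 334), (147, 326, 334), (148, 324, 333), (149, 328, 333)]
axis [0.337 0.101 0.936] tilt along ex deg 20.2
```

```bash
cat >> m.py <<'E'
def wr(tag,new=True):
    o,M=st(); c=cap('wrist',tag) if new else load(tag); im=cv2.imread('pics/%s.png'%tag); h=cv2.cvtColor(im,cv2.COLOR_BGR2HSV)
    m=cv2.inRange(h,(60,45,20),(100,255,255)); m[:,:230]=0; m[:,335:]=0; m[:140]=0; m[286:]=0
    n,l,s,ce=cv2.connectedComponentsWithStats(m); i=1+np.argmax(s[1:,4]); ys,xs=np.nonzero(l==i)
    print('wr',s[i],[(int(y),int(xs[ys==y].min()),int(xs[ys==y].max()),int(np.median(h[y,xs[ys==y],2]))) for y in range(ys.min(),ys.max(),3)])
    E=M.T@(np.array(c['eye'])-o['tool_pos']); r=M.T@ray(c,283,ys.min())[1]; e=E[[0,2]]; d=r[[0,2]]/np.hypot(r[0],r[2])
    D=np.array([0,-9.]); f=e-D
    for L in (71,53):
        rad=np.hypot(L,15); b=f@d; disc=b*b-f@f+rad**2
        if disc<0: print(L,'miss',np.sqrt(-disc)); continue
        P=f+d*(-b+np.sqrt(disc)); P2=f+d*(-b-np.sqrt(disc))
        for Q in (P,P2): print(L,'corner',Q.round(1),'axis tilt in tool frame (deg, + = bottom to tool +x)',(np.degrees(np.arctan2(Q[0],Q[1]))-np.degrees(np.arctan2(15,L))).round(1))
E
python3 -c "
from m import *
wr('w7',False)
c=load('s7'); im=cv2.imread('pics/s7.png'); h=cv2.cvtColor(im,cv2.COLOR_BGR2HSV)
for y in range(104,156,3): print(y,[tuple(int(v) for v in h[y,x]) for x in range(320,346,3)])
"
```

```text
23.85 [515.6 180.  288.5] q [ 0.26  0.19  1.6  -0.13  1.07 -1.37] 
x [-0.948 -0.116 -0.297] y [-0.099  0.993 -0.071] z [ 0.303 -0.038 -0.952] F [ 0.2 -0.5 -1.1] 29.3 30.0
wr [ 253  235   60   51 2063] [(235, 286, 289, 110), (238, 277, 298, 154), (241, 273, 304, 146), (244, 270, 305, 146), (247, 269, 307, 112), (250, 268, 308, 111), (253, 267, 308, 148), (256, 264, 308, 147), (259, 260, 308, 146), (262, 258, 308, 146), (265, 256, 309, 145), (268, 255, 310, 145), (271, 253, 310, 145), (274, 253, 311, 144), (277, 253, 311, 144), (280, 253, 311, 144), (283, 253, 312, 144)]
71 corner [-3.7 72.5] axis tilt in tool frame (deg, + = bottom to tool +x) -14.9
71 corner [ 41.5 -59.5] axis tilt in tool frame (deg, + = bottom to tool +x) 133.2
53 corner [ 2.2 55. ] axis tilt in tool frame (deg, + = bottom to tool +x) -13.5
53 corner [ 35.5 -42.1] axis tilt in tool frame (deg, + = bottom to tool +x) 124.0
104 [(17, 31, 114), (17, 32, 112), (15, 30, 101), (0, 13, 40), (13, 26, 68), (9, 26, 68), (10, 32, 71), (13, 31, 74), (18, 29, 105)]
107 [(16, 29, 114), (16, 30, 112), (15, 30, 69), (6, 23, 55), (
[... 1485 characters left out ...]
), (12, 29, 87), (15, 28, 90), (14, 32, 89)]
143 [(6, 16, 159), (63, 39, 66), (68, 58, 79), (69, 63, 85), (71, 65, 86), (71, 61, 79), (0, 8, 125), (4, 12, 144), (4, 12, 147)]
146 [(15, 13, 119), (67, 47, 70), (69, 62, 82), (70, 65, 86), (68, 65, 86), (36, 11, 120), (3, 15, 158), (4, 14, 142), (7, 14, 159)]
149 [(3, 15, 168), (5, 18, 174), (60, 24, 84), (71, 78, 82), (68, 68, 82), (8, 14, 150), (9, 15, 166), (5, 17, 167), (9, 15, 167)]
152 [(6, 15, 168), (7, 16, 142), (6, 16, 161), (6, 15, 165), (6, 15, 167), (5, 17, 167), (6, 15, 166), (8, 17, 167), (6, 15, 167)]
155 [(4, 14, 148), (9, 16, 160), (3, 15, 166), (6, 15, 166), (6, 15, 166), (3, 15, 167), (6, 15, 167), (5, 17, 167), (3, 15, 168)]
```

```bash
python3 -c "
from m import *
from scipy.optimize import fsolve
o,M=st(); p=o['tool_pos']; s=load('s7'); w=load('w7')
def pts(dx,dz,phi):  # phi: bottom toward tool -x
    a=np.array([-np.sin(phi),0,np.cos(phi)]); n=np.array([np.cos(phi),0,np.sin(phi)]); D=np.array([dx,0,dz]); T=D-9*a
    th=np.linspace(0,2*np.pi,72); circ=lambda C:np.array([p+M@(C+15*(np.cos(t)*n+np.sin(t)*np.array([0,1,0]))) for t in th])
    return circ(T),circ(T+62*a),circ(T+80*a),p+M@T
def f(v,dx):
    t,m,b,_=pts(dx,v[0],v[1]); P=np.vstack([m,b])
    return [max(proj(s,q)[1] for q in b)-150.5, min(proj(w,q)[1] for q in P)-234.5]
for dx in (-4,0,4):
    v=fsolve(f,[-9,.2],args=(dx,)); t,m,b,T=pts(dx,*v); print(dx,'D',v[0].round(1),'phi',np.degrees(v[1]).round(1),'top row scene',min(proj(s,q)[1] for q in t).round(1),'top rim wrist minrow',min(proj(w,q)[1] for q in t).round(1),'wid',(max(proj(w,q)[0] for q in t)-min(proj(w,q)[0] for q in t)).round(1))
"
```

```text
23.85 [515.6 180.  288.5] q [ 0.26  0.19  1.6  -0.13  1.07 -1.37] 
x [-0.948 -0.116 -0.297] y [-0.099  0.993 -0.071] z [ 0.303 -0.038 -0.952] F [ 0.2 -0.5 -1.1] 29.3 30.0
-4 D -9.5 phi 11.3 top row scene 107.8 top rim wrist minrow 255.9 wid 61.0
0 D -8.7 phi 14.7 top row scene 107.8 top rim wrist minrow 246.3 wid 61.1
4 D -7.8 phi 18.0 top row scene 107.8 top rim wrist minrow 236.9 wid 61.2
```

The timer has kept its 30° lean firmly in the grip, so I need to untilt the tool by about 30°. I'll do that at the inner reach limit and watch the gain per call.

>>> {"op": "play_rows", "data": {"commands": [{"x":0.031,"y":-0.029,"z":-0.002,"twist":0},{"x":0.062,"y":-0.058,"z":-0.003,"twist":0},{"x":0.093,"y":-0.086,"z":-0.005,"twist":0},{"x":0.124,"y":-0.115,"z":-0.006,"twist":0},{"x":0.155,"y":-0.144,"z":-0.008,"twist":0},{"x":0.202,"y":-0.139,"z":-0.023,"twist":0},{"x":0.249,"y":-0.134,"z":-0.038,"twist":0},{"x":0.296,"y":-0.129,"z":-0.053,"twist":0}]}}

```text
time: 24.65
tool_pos: [229.9, 20.0, 259.7]
tcp_rot: [-3.067, 0.302, -3.021]
contact_force: [-0.8, -1.9, 0.8]
grip_width: 29.7
finger_force: 30.0
```

```bash
python3 -c "
from h import *
st()"
```

```text
24.65 [229.9  20.  259.7] q [-0.35 -0.53  2.23  0.08  1.14 -2.05] 
x [-0.948 -0.115 -0.298] y [-0.098  0.993 -0.072] z [ 0.304 -0.039 -0.952] F [-0.8 -1.9  0.8] 29.7 30.0
```

>>> {"op": "play_rows", "data": {"commands": [{"x":-0.03,"y":-0.018,"z":0.034,"twist":0},{"x":-0.06,"y":-0.036,"z":0.068,"twist":0},{"x":-0.09,"y":-0.055,"z":0.101,"twist":0},{"x":-0.12,"y":-0.073,"z":0.135,"twist":0},{"x":-0.148,"y":-0.091,"z":0.168,"twist":0},{"x":-0.1,"y":-0.086,"z":0.153,"twist":0},{"x":-0.053,"y":-0.081,"z":0.138,"twist":0},{"x":-0.006,"y":-0.076,"z":0.123,"twist":0}]}}

```text
time: 25.45
tool_pos: [280.6, -59.0, 148.5]
tcp_rot: [-3.071, 0.298, -3.021]
contact_force: [-0.8, -1.2, 0.1]
grip_width: 29.1
finger_force: 30.0
```

```bash
python3 -c "
from h import *
st()"
```

```text
25.45 [280.6 -59.  148.5] q [-0.66 -0.2   2.42  0.26  0.67 -2.53] 
x [-0.949 -0.115 -0.294] y [-0.1    0.993 -0.067] z [ 0.299 -0.035 -0.954] F [-0.8 -1.2  0.1] 29.1 30.0
```

>>> {"op": "play_rows", "data": {"commands": [{"x":0.047,"y":0.005,"z":-0.015,"twist":0},{"x":0.094,"y":0.01,"z":-0.03,"twist":0},{"x":0.141,"y":0.015,"z":-0.045,"twist":0},{"x":0.188,"y":0.02,"z":-0.06,"twist":0},{"x":0.235,"y":0.025,"z":-0.075,"twist":0},{"x":0.282,"y":0.03,"z":-0.09,"twist":0},{"x":0.33,"y":0.035,"z":-0.105,"twist":0},{"x":0.377,"y":0.04,"z":-0.12,"twist":0}]}}

```text
time: 26.25
tool_pos: [163.7, -24.7, 158.1]
tcp_rot: [-3.044, 0.26, -3.026]
contact_force: [3.6, -42.6, -20.1]
grip_width: 29.1
finger_force: 30.0
```

```bash
python3 -c "
from h import *
st()"
```

```text
26.25 [163.7 -24.7 158.1] q [-1.35 -0.73  2.54  0.26  1.21 -3.1 ] 
x [-0.96  -0.111 -0.258] y [-0.089  0.992 -0.095] z [ 0.266 -0.068 -0.962] F [  3.6 -42.6 -20.1] 29.1 30.0
```

That region is bad: j6 is at its limit and the base is swinging. There's a better way. The timer leans about 12.5° from the tool axis and the tool leans about 16° the same way, so a half turn about the tool axis sets the two leans against each other and leaves the timer nearly upright. I'll back out first.

>>> {"op": "play_rows", "data": {"commands": [{"x":-0.01,"y":-0.002,"z":0,"twist":0},{"x":-0.028,"y":-0.006,"z":0,"twist":0},{"x":-0.046,"y":-0.01,"z":-0.001,"twist":0},{"x":-0.065,"y":-0.014,"z":-0.001,"twist":0},{"x":-0.09,"y":-0.02,"z":-0.002,"twist":0},{"x":-0.115,"y":-0.026,"z":-0.003,"twist":0},{"x":-0.14,"y":-0.031,"z":-0.005,"twist":0},{"x":-0.165,"y":-0.03,"z":-0.01,"twist":0}]}}

```text
time: 27.05
tool_pos: [322.8, -29.7, 210.7]
tcp_rot: [-3.063, 0.26, -3.027]
contact_force: [0.3, 0.4, -2.5]
grip_width: 28.9
finger_force: 30.0
```

```bash
python3 -c "
from h import *
rel([430,60,270],[480,170,280])"
```

```text
27.05 [322.8 -29.7 210.7] q [-0.38 -0.2   2.2   0.07  0.87 -2.1 ] 
x [-0.96  -0.111 -0.257] y [-0.094  0.993 -0.076] z [ 0.264 -0.048 -0.963] F [ 0.3  0.4 -2.5] 28.9 30.0
[430, 60, 270] -> [-0.128   0.0744 -0.0331] len 152
[480, 170, 280] -> [-0.1908  0.1782 -0.0349] len 263
```

>>> {"op": "play_rows", "data": {"commands": [{"x":-0.024,"y":0.022,"z":-0.005,"twist":8.5},{"x":-0.048,"y":0.044,"z":-0.009,"twist":17},{"x":-0.072,"y":0.067,"z":-0.013,"twist":25.5},{"x":-0.096,"y":0.089,"z":-0.018,"twist":34},{"x":-0.119,"y":0.111,"z":-0.022,"twist":42.5},{"x":-0.143,"y":0.134,"z":-0.026,"twist":51},{"x":-0.167,"y":0.156,"z":-0.031,"twist":59.5},{"x":-0.19,"y":0.178,"z":-0.035,"twist":68}]}}

```text
time: 27.85
tool_pos: [479.1, 171.1, 280.3]
tcp_rot: [2.961, 0.205, 2.229]
contact_force: [0.9, -0.7, -1.2]
grip_width: 29.0
finger_force: 30.0
```

>>> {"op": "play_rows", "data": {"commands": [{"x":0,"y":0,"z":0,"twist":8.5},{"x":0,"y":0,"z":0,"twist":17},{"x":0,"y":0,"z":0,"twist":25.5},{"x":0,"y":0,"z":0,"twist":34},{"x":0,"y":0,"z":0,"twist":42.5},{"x":0,"y":0,"z":0,"twist":51},{"x":0,"y":0,"z":0,"twist":59.5},{"x":0,"y":0,"z":0,"twist":68}]}}

```text
time: 28.65
tool_pos: [478.2, 169.4, 279.7]
tcp_rot: [2.884, -0.086, 1.072]
contact_force: [1.3, 0.9, -1.3]
grip_width: 29.2
finger_force: 30.0
```

>>> {"op": "play_rows", "data": {"commands": [{"x":0,"y":0,"z":0,"twist":8.5},{"x":0,"y":0,"z":0,"twist":17},{"x":0,"y":0,"z":0,"twist":25.5},{"x":0,"y":0,"z":0,"twist":34},{"x":0,"y":0,"z":0,"twist":42},{"x":0,"y":0,"z":0,"twist":44},{"x":0,"y":0,"z":0,"twist":44},{"x":0,"y":0,"z":0,"twist":44}]}}

```text
time: 29.45
tool_pos: [478.3, 169.5, 279.9]
tcp_rot: [3.013, -0.24, 0.315]
contact_force: [0.4, -0.7, -2.1]
grip_width: 29.0
finger_force: 30.0
```

```bash
python3 -c "
from m import *
o,M=st(); p=o['tool_pos']; s=cap('scene','s8'); w=cap('wrist','w8'); t=cap('top','t8')
for phi in (9,12.5,16): # timer bottom toward tool -x
    a=np.array([-np.sin(np.radians(phi)),0,np.cos(np.radians(phi))]); aw=M@a; D=p+M@[-2.5,0,-9.2]; print(phi,'axis down',aw.round(3),'tilt',np.degrees(np.arccos(-aw[2])).round(1),'bottom',(D+71*aw).round(1))
for n,c in (('s8',s),('t8',t)):
    im=cv2.imread('pics/%s.png'%n); h=cv2.cvtColor(im,cv2.COLOR_BGR2HSV); m=cv2.inRange(h,(60,38,20),(100,255,255)); q=proj(c,p-[0,0,25]); print(n,q.round(1))
    k=np.zeros_like(m); k[max(0,int(q[1])-35):int(q[1])+50,int(q[0])-40:int(q[0])+40]=255; m&=k
    nn,l,st_,ce=cv2.connectedComponentsWithStats(m); i=1+np.argmax(st_[1:,4]); ys,xs=np.nonzero(l==i); print(st_[i],[(int(y),int(xs[ys==y].min()),int(xs[ys==y].max())) for y in range(ys.min(),ys.max()+1,2)])
# plate check in top image
h=cv2.cvtColor(cv2.imread('pics/t8.png'),cv2.COLOR_BGR2GRAY); print(h[238,205:262:3])
"
```

```text
29.45 [478.3 169.5 279.9] q [ 0.26  0.14  1.67 -0.13  1.08  1.58] 
x [0.923 0.301 0.238] y [ 0.279 -0.952  0.125] z [ 0.264 -0.049 -0.963] F [ 0.4 -0.7 -2.1] 29.0 30.0
9 axis down [ 0.116 -0.095 -0.989] tilt 8.7 bottom [481.8 162.4 217.9]
12.5 axis down [ 0.058 -0.113 -0.992] tilt 7.3 bottom [477.6 161.2 217.7]
16 axis down [-0.001 -0.13  -0.992] tilt 7.5 bottom [473.5 160.  217.7]
s8 [332.  125.2]
[329 104  14  16 169] [(104, 330, 336), (106, 329, 341), (108, 330, 342), (110, 329, 341), (112, 329, 341), (114, 329, 340), (116, 331, 339), (118, 332, 338)]
t8 [266.1 249.5]
[283 253   3   2   4] [(253, 283, 285)]
[62 62 62 64 63 62 64 62 58 66 37 30 49 45 81 73 74 44 57]
```

>>> {"op": "play_rows", "data": {"commands": [{"x":0,"y":0,"z":0,"twist":8},{"x":0,"y":0,"z":0,"twist":16},{"x":0,"y":0,"z":0,"twist":24},{"x":0,"y":0,"z":0,"twist":28},{"x":0,"y":0,"z":0,"twist":28},{"x":0,"y":0,"z":0,"twist":28},{"x":0,"y":0,"z":0,"twist":28},{"x":0,"y":0,"z":0,"twist":28}]}}

```text
time: 30.4
tool_pos: [478.4, 169.6, 280.1]
tcp_rot: [-3.139, -0.273, -0.189]
contact_force: [-0.3, -0.2, -1.3]
grip_width: 29.2
finger_force: 30.0
```

```bash
cat >> m.py <<'E'
def bottom(phi=12.5,dx=-2.5):
    o,M=st(); p=o['tool_pos']; a=np.array([-np.sin(np.radians(phi)),0,np.cos(np.radians(phi))]); aw=M@a
    B=p+M@[dx,0,-9.2]+71*aw; print('axis',aw.round(3),'tilt',np.degrees(np.arccos(-aw[2])).round(1),'bottom',B.round(1)); return o,M,B,aw
def scan(n,c,P,lo=38):
    im=cv2.imread('pics/%s.png'%n); h=cv2.cvtColor(im,cv2.COLOR_BGR2HSV); m=cv2.inRange(h,(58,lo,20),(100,255,255)); q=proj(c,P); print(n,'bottom px',q.round(1))
    x,y=int(q[0]),int(q[1]); 
    print([(j,[x-20+int(v) for v in np.nonzero(m[j,x-20:x+21])[0][[0,-1]]] if m[j,x-20:x+21].any() else 0) for j in range(y-45,y+12,2)])
E
python3 -c "
from m import *
o,M,B,aw=bottom(); s=cap('scene','s9'); scan('s9',s,B,25)
P=np.array([516.8,259.4,112]); print('to go (plate - bottom)',P-B,'tool',(M.T@(P+[0,0,25]-B)/1000).round(4))
c=load('scene0'); im=cv2.cvtColor(cv2.imread('pics/scene0.png'),cv2.COLOR_BGR2GRAY)
m=(im<75).astype(np.uint8); k=np.zeros_like(m); k[188:215,342:385]=1; m&=k; m=cv2.morphologyEx(m,cv2.MORPH_OPEN,cv2.getStructuringElement(2,(9,9))); ys,xs=np.nonzero(m); print('plate blob',xs.min(),xs.max(),ys.min(),ys.max())
print('scene plate',onz(c,(xs.min()+xs.min()+29)/2,(ys.min()+ys.max())/2,112).round(1), onz(c,362,201,112).round(1),'pred px',proj(c,P).round(1), [proj(c,P+d).round(1) for d in ([32,0,0],[-32,0,0],[0,32,0],[0,-32,0])])
"
```

```text
30.4 [478.4 169.6 280.1] q [ 0.26  0.14  1.67 -0.13  1.08  2.07] 
x [ 0.946 -0.181  0.269] y [-0.188 -0.982 -0.002] z [ 0.265 -0.049 -0.963] F [-0.3 -0.2 -1.3] 29.2 30.0
axis [ 0.054 -0.008 -0.999] tilt 3.1 bottom [477.4 169.9 217.4]
s9 bottom px [331.3 140.6]
[(95, 0), (97, 0), (99, 0), (101, 0), (103, 0), (105, [329, 339]), (107, [328, 339]), (109, [329, 339]), (111, [328, 338]), (113, [329, 338]), (115, [329, 337]), (117, [330, 339]), (119, [330, 339]), (121, [331, 337]), (123, [332, 336]), (125, [331, 336]), (127, [330, 337]), (129, [329, 338]), (131, [328, 338]), (133, [326, 339]), (135, [327, 339]), (137, [327, 338]), (139, [326, 338]), (141, [326, 338]), (143, [329, 336]), (145, 0), (147, 0), (149, 0), (151, 0)]
to go (plate - bottom) [  39.42331228   89.49505675 -105.42733695] tool [-0.0006 -0.0951  0.0836]Traceback (most recent call last):
  File "<string>", line 6, in <module>
    m=(im<75).astype(np.uint8); k=np.zeros_like(m); k[188:215,342:385]=1; m&=k; m=cv2.morphologyEx(m,cv2.MORPH_OPEN,cv2.getStructuringElement(2,(9,9))); ys,xs=np.nonzero(m); print('plate blob',xs.min(),xs.max(),ys.min(),ys.max())
                                                                                                                                                                                                 ~~~~~~^^
    return umr_minimum(a, axis, None, out, keepdims, initial, where)
ValueError: zero-size array to reduction operation minimum which has no identity
```

>>> {"op": "play_rows", "data": {"commands": [{"x":0,"y":-0.019,"z":0.015,"twist":0},{"x":0,"y":-0.038,"z":0.03,"twist":0},{"x":0,"y":-0.057,"z":0.045,"twist":0},{"x":0,"y":-0.076,"z":0.06,"twist":0},{"x":0,"y":-0.095,"z":0.075,"twist":0},{"x":-0.0006,"y":-0.095,"z":0.0836,"twist":0},{"x":-0.0006,"y":-0.095,"z":0.0836,"twist":0},{"x":-0.0006,"y":-0.095,"z":0.0836,"twist":0}]}}

```text
time: 31.25
tool_pos: [517.8, 258.3, 200.0]
tcp_rot: [-3.14, -0.273, -0.19]
contact_force: [-0.0, -0.5, -1.2]
grip_width: 29.0
finger_force: 30.0
```

```bash
python3 -c "
from m import *
o,M,B,aw=bottom(); s=cap('scene','s10'); w=cap('wrist','w10'); scan('s10',s,B,25)
P=np.array([516.8,259.4,112]); print('to go (plate - bottom)',P-B,'tool',(M.T@(P-B)/1000).round(4))
c=load('scene0'); g=cv2.cvtColor(cv2.imread('pics/scene0.png'),cv2.COLOR_BGR2GRAY)
print('pred px',proj(c,P).round(1), [proj(c,P+d).round(1) for d in ([32,0,0],[-32,0,0],[0,32,0],[0,-32,0])])
print(g[201,340:395:2]); print(g[186:220,360])
g=cv2.cvtColor(cv2.imread('pics/s10.png'),cv2.COLOR_BGR2GRAY); print('now',g[203,340:395:2]); print(g[186:220,351])
"
```

```text
31.25 [517.8 258.3 200. ] q [ 0.41  0.35  1.62 -0.19  0.95  2.27] 
x [ 0.946 -0.182  0.269] y [-0.189 -0.982 -0.002] z [ 0.265 -0.049 -0.963] F [-0.  -0.5 -1.2] 29.0 30.0
axis [ 0.054 -0.008 -0.999] tilt 3.1 bottom [516.8 258.7 137.3]
s10 bottom px [360.3 190.5]
[(145, 0), (147, 0), (149, 0), (151, 0), (153, 0), (155, [361, 367]), (157, [359, 371]), (159, [359, 370]), (161, [359, 370]), (163, [359, 369]), (165, [359, 369]), (167, [360, 368]), (169, [360, 369]), (171, [361, 369]), (173, [361, 367]), (175, [361, 365]), (177, [360, 367]), (179, [358, 367]), (181, [358, 368]), (183, [356, 368]), (185, [356, 368]), (187, [356, 368]), (189, [356, 367]), (191, [356, 367]), (193, [358, 366]), (195, 0), (197, 0), (199, 0), (201, 0)]
to go (plate - bottom) [ 2.52410091e-02  7.38118341e-01 -2.52537064e+01] tool [-0.0069 -0.0007  0.0243]
pred px [359.4 200. ] [array([354.5, 207.9]), array([364.1, 192.5]), array([373.4, 204. ]), array([345.7, 196.1])]
[162 169 188 205  72  75  75  74  75  73  76  76  75  76  75  75  74  74
  89 160 161 159 158 157 145 140 160 161]
[155 155 155 154 156 156  88  73  74  75  76  75  75  74  75  76  75  76
  74  75  75  76  73  54  78 168 162 160 159 159 159 159 159 160]
now [158 183 196 206  83  73  77  76  77  77  78  77  77  76  77  77  77  77
  74  74  74  90 132 161 129 169 167 166]
[204 205 167 131 133 134 135 134  81  74  76  75  76  77  76  77  76  76
  74  64  58 110 174 169 167 167 166 166 167 165 166 165 165 164]
```

>>> {"op": "play_rows", "data": {"commands": [{"x":-0.001,"y":-0.001,"z":0.0035,"twist":0},{"x":-0.002,"y":-0.001,"z":0.007,"twist":0},{"x":-0.003,"y":-0.001,"z":0.011,"twist":0},{"x":-0.004,"y":-0.001,"z":0.0145,"twist":0},{"x":-0.005,"y":-0.001,"z":0.018,"twist":0},{"x":-0.0055,"y":-0.001,"z":0.02,"twist":0},{"x":-0.0058,"y":-0.001,"z":0.021,"twist":0},{"x":-0.006,"y":-0.001,"z":0.0215,"twist":0}]}}

```text
time: 32.15
tool_pos: [518.1, 260.0, 177.2]
tcp_rot: [-3.139, -0.273, -0.19]
contact_force: [0.2, 0.3, -1.1]
grip_width: 28.7
finger_force: 30.0
```

```bash
python3 -c "
from m import *
o,M,B,aw=bottom(); s=cap('scene','s11'); scan('s11',s,B,25); print(bot.get_obs()['contact_force'])"
```

```text
32.15 [518.1 260.  177.2] q [ 0.42  0.38  1.65 -0.2   0.9   2.28] 
x [ 0.946 -0.182  0.269] y [-0.189 -0.982 -0.002] z [ 0.265 -0.049 -0.963] F [ 0.2  0.3 -1.1] 28.7 30.0
axis [ 0.054 -0.008 -0.999] tilt 3.1 bottom [517.1 260.3 114.5]
s11 bottom px [359.9 199.3]
[(154, 0), (156, 0), (158, 0), (160, 0), (162, 0), (164, 0), (166, [359, 370]), (168, [359, 370]), (170, [360, 370]), (172, [359, 369]), (174, [359, 368]), (176, [359, 368]), (178, [360, 367]), (180, [360, 369]), (182, [361, 367]), (184, [363, 363]), (186, [359, 366]), (188, [358, 366]), (190, [357, 367]), (192, [355, 367]), (194, [356, 368]), (196, [356, 367]), (198, [356, 367]), (200, [356, 367]), (202, [357, 365]), (204, 0), (206, 0), (208, 0), (210, 0)]
[-0.49228016  0.20445588 -1.52663763]
```

>>> {"op": "play_rows", "data": {"commands": [{"x":-0.0001,"y":0,"z":0.0003,"twist":0},{"x":-0.0002,"y":0,"z":0.0006,"twist":0},{"x":-0.0003,"y":0,"z":0.001,"twist":0},{"x":-0.0004,"y":0,"z":0.0013,"twist":0},{"x":-0.0005,"y":0,"z":0.0016,"twist":0},{"x":-0.0005,"y":0,"z":0.0019,"twist":0},{"x":-0.0005,"y":0,"z":0.0019,"twist":0},{"x":-0.0005,"y":0,"z":0.0019,"twist":0}]}}

```text
time: 33.0
tool_pos: [518.4, 260.0, 175.9]
tcp_rot: [-3.139, -0.274, -0.191]
contact_force: [0.5, -0.9, 3.9]
grip_width: 29.2
finger_force: 30.0
```

Light contact, about 5 N. I release and retreat along the tool axis.

>>> {"op": "play_rows", "data": {"commands": [{"x":0,"y":0,"z":0,"twist":0},{"x":0,"y":0,"z":0,"twist":0},{"x":0,"y":0,"z":0,"twist":0},{"x":0,"y":0,"z":0,"twist":0},{"x":0,"y":0,"z":0,"twist":0},{"x":0,"y":0,"z":0,"twist":0},{"x":0,"y":0,"z":0,"twist":0},{"x":0,"y":0,"z":0,"twist":0}], "jaw": 0.45}}

```text
time: 33.8
tool_pos: [518.1, 260.0, 175.4]
tcp_rot: [-3.139, -0.273, -0.19]
contact_force: [-0.1, -0.7, -0.3]
grip_width: 50.7
finger_force: 0.0
```

```bash
python3 -c "
from m import *
o,M,B,aw=bottom(); s=cap('scene','s12'); scan('s12',s,[517,260,112],25); print(bot.get_obs()['contact_force'])"
```

```text
33.8 [518.1 260.  175.4] q [ 0.42  0.38  1.65 -0.2   0.89  2.28] 
x [ 0.946 -0.182  0.269] y [-0.189 -0.982 -0.002] z [ 0.265 -0.049 -0.963] F [-0.1 -0.7 -0.3] 50.7 0.0
axis [ 0.054 -0.008 -0.999] tilt 3.1 bottom [517.1 260.3 112.7]
s12 bottom px [359.7 200.1]
[(155, 0), (157, 0), (159, 0), (161, 0), (163, 0), (165, 0), (167, [359, 369]), (169, [358, 371]), (171, [358, 371]), (173, [358, 371]), (175, [358, 370]), (177, [358, 370]), (179, [359, 369]), (181, [360, 368]), (183, [361, 366]), (185, [362, 365]), (187, [359, 366]), (189, [358, 366]), (191, [357, 367]), (193, [355, 367]), (195, [355, 368]), (197, [357, 367]), (199, [355, 367]), (201, [356, 366]), (203, [357, 365]), (205, 0), (207, 0), (209, 0), (211, 0)]
[-0.24865835  0.46816591 -0.08270126]
```

>>> {"op": "play_rows", "data": {"commands": [{"x":0,"y":0,"z":-0.01,"twist":0},{"x":0,"y":0,"z":-0.025,"twist":0},{"x":0,"y":0,"z":-0.045,"twist":0},{"x":0,"y":0,"z":-0.07,"twist":0},{"x":0,"y":0,"z":-0.1,"twist":0},{"x":0,"y":0,"z":-0.13,"twist":0},{"x":-0.03,"y":0,"z":-0.15,"twist":0},{"x":-0.06,"y":0,"z":-0.16,"twist":0}]}}

```text
time: 34.65
tool_pos: [418.7, 279.0, 316.1]
tcp_rot: [-3.136, -0.276, -0.192]
contact_force: [-0.6, 0.3, -0.8]
grip_width: 50.6
finger_force: 0.0
```

>>> {"op": "play_rows", "data": {"commands": [{"x":-0.03,"y":0.02,"z":0,"twist":0},{"x":-0.06,"y":0.05,"z":0,"twist":0},{"x":-0.08,"y":0.09,"z":0,"twist":0},{"x":-0.08,"y":0.13,"z":0,"twist":0},{"x":-0.08,"y":0.17,"z":0,"twist":0},{"x":-0.08,"y":0.2,"z":0,"twist":0},{"x":-0.08,"y":0.2,"z":0,"twist":0},{"x":-0.08,"y":0.2,"z":0,"twist":0}]}}

```text
time: 35.45
tool_pos: [305.8, 96.5, 292.2]
tcp_rot: [-3.138, -0.275, -0.193]
contact_force: [-0.8, 0.5, -0.9]
grip_width: 50.2
finger_force: 0.0
```

```bash
python3 -c "
from m import *
st(); s=cap('scene','s13'); scan('s13',s,[517,260,112],25)
t=cap('top','t13'); im=cv2.imread('pics/t13.png'); a=cv2.imread('pics/top0.png'); h=cv2.cvtColor(im,cv2.COLOR_BGR2HSV); m=cv2.inRange(h,(60,45,20),(100,255,255)); m[:,:200]=0;m[:,270:]=0;m[:205]=0;m[270:]=0
ys,xs=np.nonzero(m); print('top green',xs.min(),xs.max(),ys.min(),ys.max(),onz(t,(xs.min()+xs.max())/2,(ys.min()+ys.max())/2,192))
g=cv2.cvtColor(im,cv2.COLOR_BGR2GRAY).astype(int); g0=cv2.cvtColor(a,cv2.COLOR_BGR2GRAY).astype(int)
d=(abs(g-g0)>30).astype(np.uint8); n,l,q,ce=cv2.connectedComponentsWithStats(d); print([(q[i].tolist()) for i in range(1,n) if q[i,4]>15])
"
```

```text
35.45 [305.8  96.5 292.2] q [ 0.16 -0.26  2.01 -0.1   1.13  1.95] 
x [ 0.945 -0.185  0.271] y [-0.191 -0.982 -0.004] z [ 0.267 -0.049 -0.963] F [-0.8  0.5 -0.9] 50.2 0.0
s13 bottom px [359.7 200.1]
[(155, 0), (157, 0), (159, 0), (161, 0), (163, 0), (165, 0), (167, [359, 369]), (169, [358, 371]), (171, [358, 371]), (173, [361, 370]), (175, [358, 370]), (177, [358, 370]), (179, [360, 369]), (181, [362, 368]), (183, [363, 366]), (185, 0), (187, [359, 366]), (189, [358, 366]), (191, [357, 367]), (193, [355, 367]), (195, [355, 368]), (197, [357, 367]), (199, [355, 367]), (201, [356, 367]), (203, [357, 365]), (205, 0), (207, 0), (209, 0), (211, 0)]
top green 207 239 225 248 [507.08914512 271.39448435 192.        ]
[[442, 211, 28, 2, 35], [434, 212, 55, 41, 1352], [448, 258, 9, 10, 83], [227, 315, 122, 105, 5594], [322, 367, 197, 53, 7673], [321, 370, 17, 5, 39], [284, 375, 40, 45, 616], [304, 389, 6, 21, 60], [530, 393, 30, 27, 651]]
```

```bash
python3 -c "
from plant import bot
print(bot.close_job())"
```

```text
the job is handed in; nothing more can be done
None
```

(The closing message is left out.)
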